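# Press home the pins of face spanners and hang them up

## Robot

A 6-joint arm with a two-finger parallel gripper is mounted at the origin on the work surface. World frame = base frame: x ahead of the robot, y to its left, z up, the work surface at z = 0. Lengths are in m, angles in rad, forces in N, time in s.
With the tool pointing down it reaches from about 0.25 to 0.725 m from the base axis. Payload 4 kg.
Tool frame: the origin (TCP) lies midway between the tips of the shut fingers; the grasp point (between the pads) lies pinch_z behind it (pinch_z is the distance from the TCP to the grasp point, in m); z points along the fingers, y is the direction in which the jaws open and shut (so a half turn about z gives the same grasp; the last joint's range is limited). The gripper opens to 85 mm and grips with 20 to 120 N. Pads are 22 mm wide; open, the fingers measure 114 mm over their backs; the gripper's body (76 mm by 85 mm) begins 54 mm behind the grasp point. The pads swing forward as they close: fully open they stand 13 mm farther back than shut.
Start: joints at [-1.343, 0.241, 0.005, 1.335, 0, 1.571], TCP at [0.113, -0.487, 0.231] pointing down, gripper open.
Joint ranges: [-2.72, 2.72], [-1.05, 1.87], [-1.09, 1.28], [-1.99, 2.15], [-1.42, 1.44], [-3.14, 3.14]. Speed limits (rad/s): [2.79, 2.79, 3.14, 3.14, 3.14, 3.14].

## Interface

Orientations are given as a unit quaternion [x, y, z, w].
In Python, from workcell import * gives the robot as it stands.
- The arm moves only by the tool move_arm, never from a script. Its argument "motion" is a list of rows, each a list of 3 entries, a list of its own where there are three numbers: the finger opening in mm, from 0 to 85.4, then the shift along the tool's x, y, z in units of 50 mm (1.0 is 50 mm), then the turn about the tool's z in units of 6 degrees (1.0 is 6 degrees). In form: [[claw, [dx, dy, dz], roll], ...]. A call has exactly 10 rows; each row is the pose to reach, as a shift and turn from the pose commanded when the call began, along the tool's axes at that moment; what a row does not reach only later rows make up. A row lasts 1/10 s, in which the tool goes at most 50 mm and 8.59 degrees, less where a joint would pass 70% of its speed; a pose out of reach is approached as far as the arm can. A call with a gripper value outside its range is refused whole. The fingers move at their own pace and stop on an object; the grip force is fixed at half the most. Time passes only in rows, so rows that repeat a pose let the fingers close, or fill a call up. It gives the time, the measured TCP pose, the force and the opening at its end, in the units of the state.
- get_obs(): the state, without advancing time (a new reading comes with each control period).
- camera(name): name is "side" or "top" or "wrist"; returns a dict with "color" (480x640x3 uint8, red, green, blue), "fx", "fy", "cx", "cy" (pixels), "rvec" (rotation vector, rad) and "tvec" (3), from world to camera coordinates, as OpenCV has them; the wrist camera has in their place "mount" (4x4, takes a point from camera to tool coordinates, whose origin is the TCP and whose axes are the flange's). Camera axes: x right, y down, z forward; pixel columns grow to the right and rows downward; lengths in m; the calibration is good to about 2 mm. The wrist camera is an equidistant fisheye: a pixel r from the principal point sees the ray r / f radians off the axis. A picture is of the moment at which its call begins: read the wrist's pose just before it. There is no depth.
- job_done(): hands the job in, once; it reports no verdict.
The state is a dict: "clock": time; "joint_pos": joint angles; "joint_vel": joint speeds; "tau": joint torques, N m; "eef_pos": TCP position; "tool_rot": TCP orientation; "ft_force": force on the tool from outside, world axes, zero at the start; "ft_torque": the same for the moment, N m; "grip_width": finger opening in m.
Only numpy, scipy, OpenCV 4.12 (cv2) and the standard library are available. Lean on these libraries where they do the work, as an engineer would, in place of code of your own. Each camera call takes 0.05 s, during which the arm holds its last target.

## Task

The two-pin face spanners on the cork mat have new pins that are only started by hand. Lay each spanner flat, pins up, on the press's work table with both pins under the ram, push the press lever all the way down so that both pins are fully home, let the lever come back up, and hang the spanner by its eye on any hook of the tool rail, hanging still. Drive the pins only with the press, never with the fingers, and do not knock over the jar, the pen mug or the bottle.

Things in the scene. Friction and masses are not known exactly. Their poses are not given: they have to be found in the camera images.
- press: Grey cast bench lever press, fixed. Origin on the bench top, below the ram's axis; z up; its open front is its -x, the column is at x = +60 to +120 mm. Flat steel work table: top at z = 45 mm, x = -120 to +30, y = +-50 mm. Head above it: from x = -28 mm back, y = +-30 mm, z = 105 to 205 mm. Lever pivot: x = +24, y = -105, z = 165 mm in this frame.
- ram_face (a point): Centre of the ram's lower face, 30 x 30 mm, axes as the press's. At rest 79 mm above the bench (34 mm above the work table); comes down 15 mm per rad of lever, 18 mm in all, to 16 mm above the work table. The ram's top stands up to 237 mm above the bench. Two side stops 8 mm high on the work table, inner faces at press y = -27 mm, at x = -120 to -108 and -30 to +30 mm.
- press_lever (a joint): Press lever angle, rad: 0 = at rest, up (35 deg above level, pointing to the press's -x); grows as it is pushed down about its pivot; 1.2 = end of stroke (34 deg below level). Springs back to 0 when let go. Takes about 2 N at the grip to start and up to 14 N at the end.
- lever_grip (a point): Middle of the lever's black hand grip, a round bar 22 mm thick in the vertical plane y = -105 mm of the press; 125 mm from the pivot, the grip runs from 90 to 160 mm from the pivot. Moves with the lever. Push it down from above.
- mat: Flat tan cork work mat, fixed, 290 (x) x 220 (y) x 3 mm, no rim. Origin under its centre, on the bench. On it lie the spanners, side by side, pins towards its +y, and along its +y edge three loose black eyecups (discs 32 mm across, 11 mm high; not part of the job).
- rail: Tool rail, fixed: a flat steel bar along its y axis, top 212 mm above the bench, on two posts at y = +-144 mm, with three hooks pointing to its -x (its front). Origin on the bench below the bar's front face.
- hook1 (a point): Seat of the hook at rail y = -70 mm: a point on its level shank, 22 mm in front of the bar, 200 mm above the bench, axes as the rail's. 6 mm wire, rubber-dipped: shank along rail x, bent up in front; the upright tip stands 23 mm in front of this point (rail x = -45 mm), its top 35 mm higher than this point (235 mm above the bench).
- hook2 (a point): Seat of the hook at rail y = 0 mm: a point on its level shank, 22 mm in front of the bar, 200 mm above the bench, axes as the rail's. 6 mm wire, rubber-dipped: shank along rail x, bent up in front; the upright tip stands 23 mm in front of this point (rail x = -45 mm), its top 35 mm higher than this point (235 mm above the bench).
- hook3 (a point): Seat of the hook at rail y = 70 mm: a point on its level shank, 22 mm in front of the bar, 200 mm above the bench, axes as the rail's. 6 mm wire, rubber-dipped: shank along rail x, bent up in front; the upright tip stands 23 mm in front of this point (rail x = -45 mm), its top 35 mm higher than this point (235 mm above the bench).
- spanner1: Two-pin face spanner (may be absent): flat black steel bar 161 x 10 mm thick, about 0.25 kg, pins up on the mat. Origin under the middle; x towards the pins, z out of the pin face. Shank 24 mm wide, x = -47 to +50 mm; pin head 34 mm wide, to x = +80, two 6 mm pins at x = +65, y = +-8; eye head 34 mm square at x = -64 with a 20 mm through hole. Gripped at x = -20 the hand clears press and rail.
- spanner1_eye (a point): Centre of that spanner's eye (x = -64 mm, mid thickness).
- spanner1_pin_a (a joint): How far the pin at y = -8 mm has been driven into spanner1, in m: 0 to 0.002 as started by hand (standing 12 to 14 mm proud), 0.0075 to 0.0085 fully home (6 mm proud; limit 0.0085). Tight fit: moves at 20 N on the pin, stays where it is left.
- spanner1_pin_b (a joint): How far the pin at y = +8 mm has been driven into spanner1, in m: 0 to 0.002 as started by hand (standing 12 to 14 mm proud), 0.0075 to 0.0085 fully home (6 mm proud; limit 0.0085). Tight fit: moves at 20 N on the pin, stays where it is left.
- spanner2: Two-pin face spanner (may be absent): flat black steel bar 161 x 10 mm thick, about 0.25 kg, pins up on the mat. Origin under the middle; x towards the pins, z out of the pin face. Shank 24 mm wide, x = -47 to +50 mm; pin head 34 mm wide, to x = +80, two 6 mm pins at x = +65, y = +-8; eye head 34 mm square at x = -64 with a 20 mm through hole. Gripped at x = -20 the hand clears press and rail.
- spanner2_eye (a point): Centre of that spanner's eye (x = -64 mm, mid thickness).
- spanner2_pin_a (a joint): How far the pin at y = -8 mm has been driven into spanner2, in m: 0 to 0.002 as started by hand (standing 12 to 14 mm proud), 0.0075 to 0.0085 fully home (6 mm proud; limit 0.0085). Tight fit: moves at 20 N on the pin, stays where it is left.
- spanner2_pin_b (a joint): How far the pin at y = +8 mm has been driven into spanner2, in m: 0 to 0.002 as started by hand (standing 12 to 14 mm proud), 0.0075 to 0.0085 fully home (6 mm proud; limit 0.0085). Tight fit: moves at 20 N on the pin, stays where it is left.
- spanner3: Two-pin face spanner (may be absent): flat black steel bar 161 x 10 mm thick, about 0.25 kg, pins up on the mat. Origin under the middle; x towards the pins, z out of the pin face. Shank 24 mm wide, x = -47 to +50 mm; pin head 34 mm wide, to x = +80, two 6 mm pins at x = +65, y = +-8; eye head 34 mm square at x = -64 with a 20 mm through hole. Gripped at x = -20 the hand clears press and rail.
- spanner3_eye (a point): Centre of that spanner's eye (x = -64 mm, mid thickness).
- spanner3_pin_a (a joint): How far the pin at y = -8 mm has been driven into spanner3, in m: 0 to 0.002 as started by hand (standing 12 to 14 mm proud), 0.0075 to 0.0085 fully home (6 mm proud; limit 0.0085). Tight fit: moves at 20 N on the pin, stays where it is left.
- spanner3_pin_b (a joint): How far the pin at y = +8 mm has been driven into spanner3, in m: 0 to 0.002 as started by hand (standing 12 to 14 mm proud), 0.0075 to 0.0085 fully home (6 mm proud; limit 0.0085). Tight fit: moves at 20 N on the pin, stays where it is left.
- jar: Bystander: amber glass jar with black cap, 52 mm across, 85 mm high. Origin under its centre.
- pen_mug: Bystander: blue mug with pens, 76 mm across, 155 mm high with the pens. Origin under its centre.
- flask: Bystander: blue bottle, 48 mm across, 100 mm high. Origin under its centre.
Not all that is in view belongs to the job. What is shaped like the spanner2 but purple is not meant. Leave any pink look-alike of the spanner3 alone.

How it is judged:
At the end, for the whole second after the job is handed in: Every spanner present has both pins driven in by at least 6.5 mm (fully home is 8), hangs with its eye centre within 32 mm of a hook's seat, its length within 20 degrees of vertical, no longer swinging (under 0.12 m/s), and the press lever is back up (under 0.1 rad) (value of joint each of spanner1_pin_a, spanner1_pin_b, spanner2_pin_a, spanner2_pin_b, spanner3_pin_a, spanner3_pin_b above 0.0065 m and (distance between spanner1_eye and hook1 below 0.032 m or distance between spanner1_eye and hook2 below 0.032 m or distance between spanner1_eye and hook3 below 0.032 m) and (angle between spanner1's own x axis and vertical below 0.35 rad or angle between spanner1's own x axis and vertical above 2.79 rad) and linear speed of each of spanner1, spanner2, spanner3 below 0.12 m/s and (distance between spanner2_eye and hook1 below 0.032 m or distance between spanner2_eye and hook2 below 0.032 m or distance between spanner2_eye and hook3 below 0.032 m) and (angle between spanner2's own x axis and vertical below 0.35 rad or angle between spanner2's own x axis and vertical above 2.79 rad) and (distance between spanner3_eye and hook1 below 0.032 m or distance between spanner3_eye and hook2 below 0.032 m or distance between spanner3_eye and hook3 below 0.032 m) and (angle between spanner3's own x axis and vertical below 0.35 rad or angle between spanner3's own x axis and vertical above 2.79 rad) and value of joint press_lever below 0.1 rad); the robot touches nothing.
It fails at once if a pin was pushed with the fingers (over 15 N) instead of the press (contact force between the fingers and spanner1_pin_a above 15 N or contact force between the fingers and spanner1_pin_b above 15 N or contact force between the fingers and spanner2_pin_a above 15 N or contact force between the fingers and spanner2_pin_b above 15 N or contact force between the fingers and spanner3_pin_a above 15 N or contact force between the fingers and spanner3_pin_b above 15 N).
It fails at once if the jar was knocked over (angle between jar's own z axis and vertical above 0.6 rad).
It fails at once if the pen mug was knocked over (angle between pen_mug's own z axis and vertical above 0.6 rad).
It fails at once if the bottle was knocked over (angle between flask's own z axis and vertical above 0.6 rad).
Of spanner1, spanner2, spanner3 only 2 to 3 are there at a start; the rules pass over those that are not, and their reading is None.
At some moment in a run one of spanner1, spanner2, spanner3 may be knocked a few centimetres aside while the robot is not near it.
Once in a run the grip may slacken for a moment while it holds something.
It also fails if it takes over 210 s, if anything falls off the work surface, if the arm or the gripper's body presses on something with over 40 N, if the wrist force passes 120 N, or if a joint passes its speed limit or range.

## Working session

There is one attempt and no reset: what is moved stays moved. The work goes in short steps, Python scripts to look and compute and a tool call to move; the robot and the scene stay as the last step left them, time stands still between calls to the robot, and variables do not carry over. Pictures are saved under pics/ and viewed, and the job is handed in when it is done.

Besides the shell and the picture viewer there is one more tool, called as name([rows], argument=value, ...), one row to a line, values as JSON. move_arm: Moves the arm, as the interface text tells. Its arguments: {"type":"object","properties":{"motion":{"type":"array","items":{"type":"array"}}},"required":["motion"]}

```bash
ls; mkdir -p pics
python3 - <<'E'
from workcell import *
import cv2
o=get_obs(); print(o)
for n in ["side","top","wrist"]:
    c=camera(n); cv2.imwrite(f"pics/{n}0.png",c["color"][:,:,::-1]); print(n,{k:v for k,v in c.items() if k!="color"})
E
```

```text
pics
{'clock': 0.0, 'joint_pos': array([-1.34302896e+00,  2.41429348e-01,  3.69435120e-03,  1.33518305e+00,
       -3.91365831e-06,  1.57079265e+00]), 'joint_vel': array([-1.39518060e-03,  1.88319950e-04,  2.43945092e-03, -1.38385649e-03,
        6.75654142e-05,  8.71484231e-04]), 'tau': array([ 7.50406143e-04, -3.72318041e+01,  2.52406955e+01,  1.71390432e-02,
        1.12504629e-04, -9.12484893e-06]), 'eef_pos': array([ 0.1127558 , -0.48646291,  0.23039338]), 'tool_rot': array([ 9.93521491e-01,  1.13639438e-01, -1.22496163e-04, -1.05376839e-03]), 'ft_force': array([0.16843137, 0.79230778, 0.58885535]), 'ft_torque': array([ 0.02991473,  0.05968052, -0.00914115]), 'grip_width': 0.08529674273581986}
side {'fx': 550.8304722026402, 'fy': 550.8304722026402, 'cx': 324.5972327152434, 'cy': 240.63907895400914, 'rvec': array([ 0.6213513 , -2.66507363,  1.10935826]), 'tvec': array([0.42355367, 0.33760322, 1.11347517])}
top {'fx': 513.2111241518796, 'fy': 513.2111241518796, 'cx': 320.71632584898526, 'cy': 233.5590367311919, 'rvec': array([ 2.11059514, -2.14794231,  0.20573501]), 'tvec': array([-0.10168014,  0.58085506,  1.27160322])}
wrist {'fx': 371.64829954431775, 'fy': 371.64829954431775, 'cx': 315.2455230476557, 'cy': 237.84723980660286, 'mount': array([[-1.12951808e-03, -9.65729472e-01, -2.59548282e-01,
         6.64542792e-02],
       [ 9.99999361e-01, -1.10282831e-03, -2.48445303e-04,
        -2.55029008e-04],
       [-4.63062425e-05, -2.59548397e-01,  9.65730101e-01,
        -1.41124778e-01],
       [ 0.00000000e+00,  0.00000000e+00,  0.00000000e+00,
         1.00000000e+00]])}
```

View pics/side0.png

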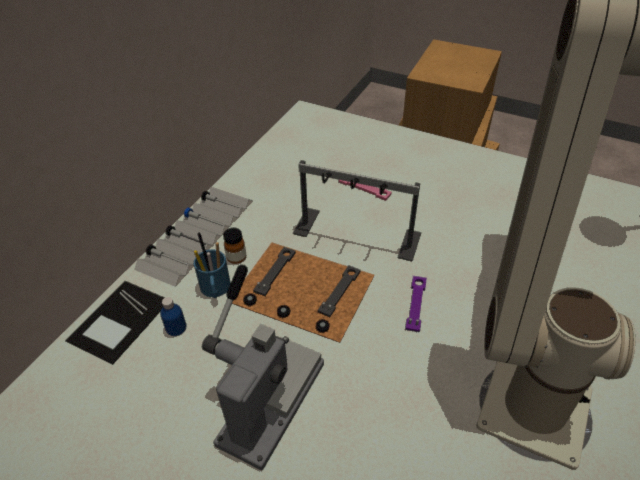

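View pics/top0.png

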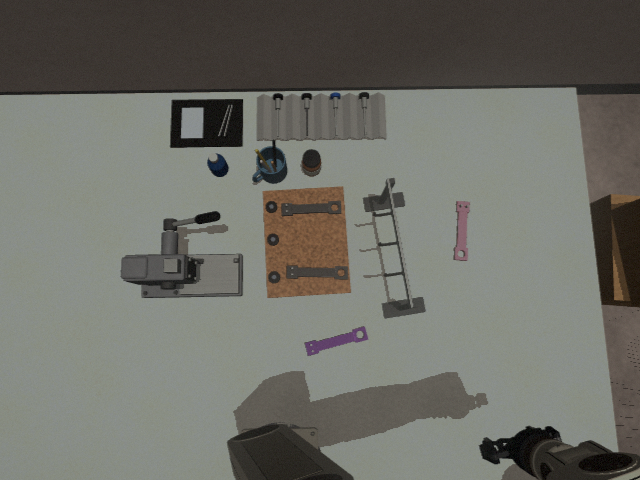

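View pics/wrist0.png

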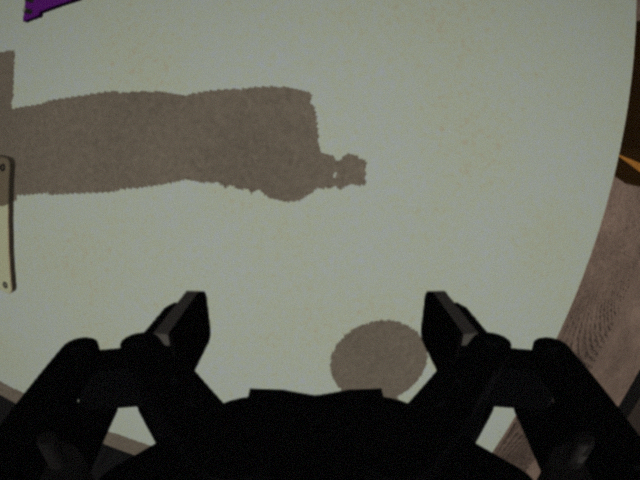

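```bash
cat > h.py <<'E'
from workcell import *
import workcell, numpy as np, cv2
from scipy.spatial.transform import Rotation as R
def save(c,n,box=None,s=1):
    im=c["color"][:,:,::-1].copy()
    if box: x0,y0,x1,y1=box; im=im[y0:y1,x0:x1]
    if s!=1: im=cv2.resize(im,None,fx=s,fy=s,interpolation=cv2.INTER_CUBIC)
    cv2.imwrite("pics/"+n,im)
def pose(o=None):
    o=o or get_obs(); return np.array(o["eef_pos"]),R.from_quat(o["tool_rot"])
def cast(c,uv,z,P=None):
    """uv->world at height z. P=(pos,R) for wrist"""
    uv=np.atleast_2d(np.float64(uv)); x=(uv[:,0]-c["cx"])/c["fx"]; y=(uv[:,1]-c["cy"])/c["fy"]
    if "mount" in c:
        th=np.hypot(x,y); k=np.where(th>1e-9,np.sin(th)/np.maximum(th,1e-9),1)
        d=np.c_[x*k,y*k,np.cos(th)]; M=c["mount"]; p,r=P
        d=r.apply(d@M[:3,:3].T); o=p+r.apply(M[:3,3])
    else:
        r=R.from_rotvec(c["rvec"]).inv(); d=r.apply(np.c_[x,y,np.ones(len(x))]); o=r.apply(-c["tvec"])
    t=(z-o[2])/d[:,2]; return o+d*t[:,None]
def proj(c,X,P=None):
    X=np.atleast_2d(np.float64(X))
    if "mount" in c:
        p,r=P; M=c["mount"]; q=r.inv().apply(X-p); q=(q-M[:3,3])@M[:3,:3]
        rr=np.hypot(q[:,0],q[:,1]); th=np.arctan2(rr,q[:,2]); return np.c_[c["cx"]+c["fx"]*th*q[:,0]/rr,c["cy"]+c["fy"]*th*q[:,1]/rr]
    q=R.from_rotvec(c["rvec"]).apply(X)+c["tvec"]; return np.c_[c["cx"]+c["fx"]*q[:,0]/q[:,2],c["cy"]+c["fy"]*q[:,1]/q[:,2]]
E
python3 - <<'E'
from h import *
print([n for n in dir(workcell) if not n.startswith('__')]); 
print(getattr(workcell,'pinch_z',None))
c=camera("top"); save(c,"top1.png",(100,80,440,360),2.3)
c2=camera("side"); save(c2,"side1.png",(130,140,440,470),1.8)
for n,u,z in [("mat corners",[(264,192),(343,188),(351,292),(268,297)],.003),("sp1",[(285,209),(310,209),(337,207)],.013),("sp2",[(291,271),(317,271),(342,271)],.013),
 ("table edges",[(243,254),(243,295)],.045),("flask mug jar",[(217,164),(271,165),(311,162)],.08),("levergrip",[(207,217)],.237),("rail",[(389,180),(410,306)],.212)]:
    print(n,cast(c,u,z).round(3).tolist())
E
```

```text
['Unreachable', 'camera', 'get_obs', 'job_done', 'pinch_z']
0.0187
mat corners [[0.706, 0.04, 0.003], [0.714, -0.176, 0.003], [0.431, -0.189, 0.003], [0.422, 0.029, 0.003]]
sp1 [[0.655, -0.018, 0.013], [0.654, -0.085, 0.013], [0.658, -0.157, 0.013]]
sp2 [[0.488, -0.032, 0.013], [0.487, -0.101, 0.013], [0.486, -0.166, 0.013]]
table edges [[0.53, 0.089, 0.045], [0.425, 0.088, 0.045]]
flask mug jar [[0.762, 0.154, 0.08], [0.757, 0.014, 0.08], [0.764, -0.09, 0.08]]
levergrip [[0.587, 0.143, 0.237]]
rail [[0.673, -0.271, 0.212], [0.383, -0.305, 0.212]]
```

View pics/top1.png

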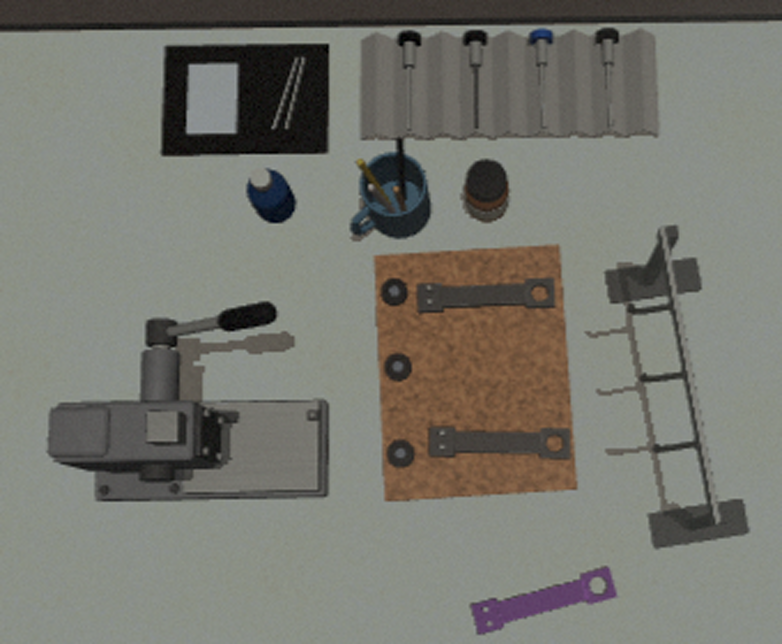

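View pics/side1.png

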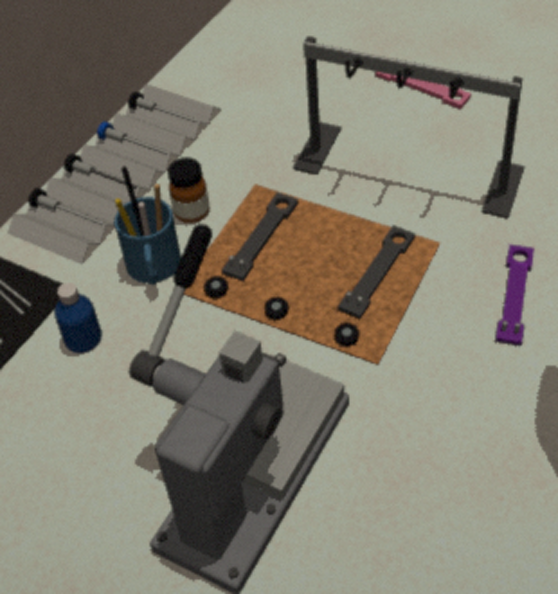

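```bash
cat >> h.py <<'E'
def go(target,az=None):
    """print shift (units) and roll (units, short way) to put TCP at target with tool x at azimuth az deg"""
    o=get_obs(); p,r=pose(o); M=r.as_matrix(); d=M.T@(np.array(target)-p)
    a=np.degrees(np.arctan2(M[1,0],M[0,0])); 
    print("clk %.2f pos %s az %.2f tilt %.2f w %.1f j %s F %s"%(o["clock"],p.round(4),a,np.degrees(np.arccos(-M[2,2])),o["grip_width"]*1e3,np.round(o["joint_pos"],2),np.round(o["ft_force"],1)))
    print("shift",(d/0.05).round(3).tolist(), "roll",None if az is None else round(-(((az-a)+180)%360-180)/6,3))
E
python3 -c "
from h import *
go([.113,-.487,.40]);go([.45,-.15,.40],-90)"
```

```text
clk 0.25 pos [ 0.1129 -0.4868  0.2308] az 13.05 tilt 0.06 w 85.0 j [-1.34  0.24  0.    1.34  0.    1.57] F [ 0.5 -0.8 -0.4]
shift [0.002, 0.001, -3.383] roll None
clk 0.25 pos [ 0.1129 -0.4868  0.2308] az 13.05 tilt 0.06 w 85.0 j [-1.34  0.24  0.    1.34  0.    1.57] F [ 0.5 -0.8 -0.4]
shift [8.09, -5.042, -3.378] roll 17.176
```

move_arm([
  [85, [0, 0, -1], 0],
  [85, [0, 0, -2], -1],
  [85, [0, 0, -3], -2],
  [85, [0, 0, -3.4], -3],
  [85, [0, 0, -3.4], -4],
  [85, [0, 0, -3.4], -5],
  [85, [0, 0, -3.4], -6],
  [85, [0, 0, -3.4], -7],
  [85, [0, 0, -3.4], -8],
  [85, [0, 0, -3.4], -9],
])

```text
clock: 1.25
eef_pos: [0.1129, -0.487, 0.4012]
tool_rot: [0.832, 0.554, 0.0, -0.0]
ft_force: [-0.6, -0.1, -0.3]
grip_width: 0.085
```

```bash
python3 -c "
from h import *
go([.45,-.15,.40],-90)"
```

```text
clk 1.25 pos [ 0.1129 -0.487   0.4012] az 67.30 tilt 0.02 w 85.0 j [-1.34  0.24  0.44  1.77 -0.    0.62] F [-0.6 -0.1 -0.3]
shift [8.82, 3.618, 0.025] roll 26.216
```

move_arm([
  [85, [0.9, 0.36, 0], -1.4],
  [85, [1.8, 0.72, 0], -2.8],
  [85, [2.7, 1.1, 0], -4.2],
  [85, [3.6, 1.5, 0], -5.6],
  [85, [4.5, 1.8, 0], -7],
  [85, [5.4, 2.2, 0], -8.4],
  [85, [6.3, 2.5, 0], -9.8],
  [85, [7.2, 2.9, 0], -11.2],
  [85, [8.1, 3.3, 0], -12.6],
  [85, [8.8, 3.6, 0], -14],
])

```text
clock: 2.25
eef_pos: [0.4518, -0.1499, 0.4011]
tool_rot: [0.246, 0.969, 0.0, 0.0]
ft_force: [-0.1, -0.4, -0.9]
grip_width: 0.0851
```

move_arm([
  [85, [0, 0, 0], -1.4],
  [85, [0, 0, 0], -2.8],
  [85, [0, 0, 0], -4.2],
  [85, [0, 0, 0], -5.6],
  [85, [0, 0, 0], -7],
  [85, [0, 0, 0], -8.4],
  [85, [0, 0, 0], -9.8],
  [85, [0, 0, 0], -11.2],
  [85, [0, 0, 0], -12.6],
  [85, [0, 0, 0], -14],
])

```text
clock: 3.25
eef_pos: [0.4502, -0.1521, 0.4012]
tool_rot: [-0.465, 0.885, 0.0, -0.0]
ft_force: [-0.3, -0.1, -0.5]
grip_width: 0.085
```

```bash
python3 -c "
from h import *
go([.45,-.15,.40],-90)"
```

```text
clk 3.25 pos [ 0.4502 -0.1521  0.4012] az -124.60 tilt 0.02 w 85.0 j [-0.33  0.19  0.38  1.76 -0.   -1.29] F [-0.3 -0.1 -0.5]
shift [-0.032, 0.026, 0.023] roll -5.767
```

move_arm([
  [85, [0, 0, 0], -1.4],
  [85, [0, 0, 0], -2.8],
  [85, [0, 0, 0], -4.2],
  [85, [0, 0, 0], -5.6],
  [85, [0, 0, 0], -5.77],
  [85, [0, 0, 0], -5.77],
  [85, [0, 0, 0], -5.77],
  [85, [0, 0, 0], -5.77],
  [85, [0, 0, 0], -5.77],
  [85, [0, 0, 0], -5.77],
])

```text
clock: 4.25
eef_pos: [0.4502, -0.1521, 0.4013]
tool_rot: [-0.705, 0.709, -0.0, 0.0]
ft_force: [0.7, -0.6, -0.6]
grip_width: 0.0851
```

```bash
python3 -c "
from h import *
go([.45,-.15,.40],-90)
c=camera('wrist'); save(c,'w1.png')
import pickle; pickle.dump((c,pose()),open('w1.pkl','wb'))"
```

```text
clk 4.25 pos [ 0.4502 -0.1521  0.4013] az -90.35 tilt 0.00 w 85.1 j [-0.33  0.19  0.38  1.76  0.   -1.89] F [ 0.7 -0.6 -0.6]
shift [-0.042, 0.005, 0.026] roll -0.059
```

View pics/w1.png

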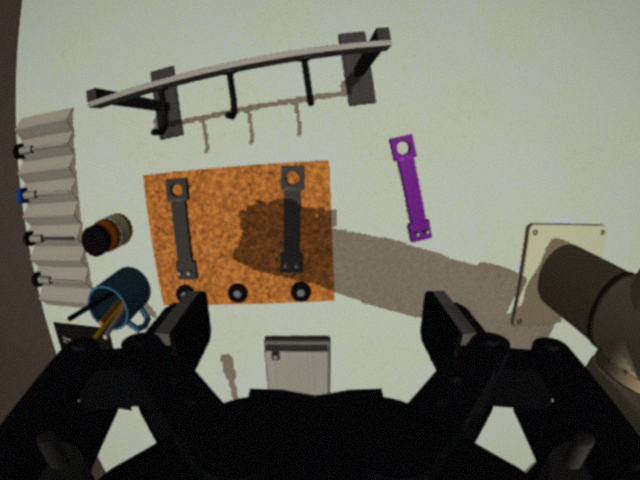

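```bash
python3 -c "
from h import *
import pickle; c,P=pickle.load(open('w1.pkl','rb'))
save(c,'w1a.png',(80,20,420,160),2.3); save(c,'w1b.png',(130,150,350,400),2.4)
im=c['color'].copy()
hsv=cv2.cvtColor(im,cv2.COLOR_RGB2HSV)
# dark low-sat
m=((hsv[...,2]<75)&(hsv[...,1]<110)).astype(np.uint8)*255
cv2.imwrite('pics/w1m.png',m)"
```

```text
(no output)
```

View pics/w1a.png

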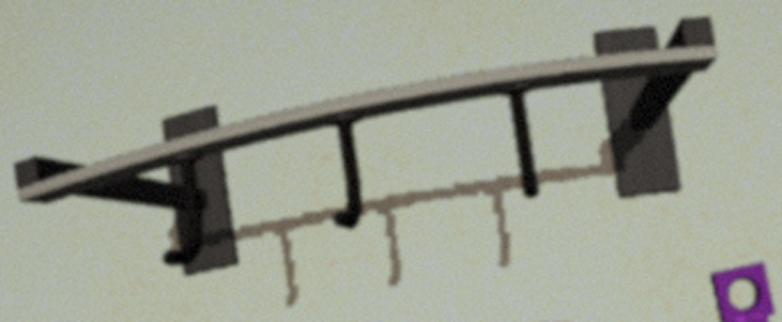

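View pics/w1b.png

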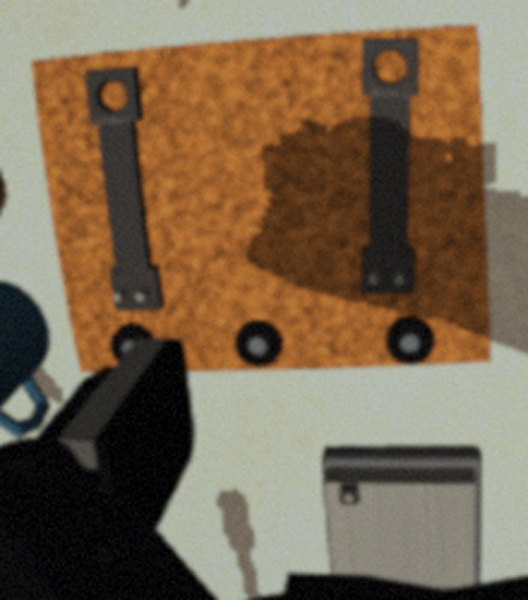

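```bash
python3 -c "
from h import *
import pickle; c,P=pickle.load(open('w1.pkl','rb'))
a=lambda L:[(80+u/2.3,20+v/2.3) for u,v in L]; b=lambda L:[(130+u/2.4,150+v/2.4) for u,v in L]
t=cast(c,a([(172,257),(342,217),(531,193)]),.235,P); print('tips',t.round(4).tolist(),np.linalg.norm(np.diff(t,axis=0),axis=1))
s=cast(c,a([(194,250),(352,213),(531,190)]),.200,P); print('bend',s.round(4).tolist())
r=cast(c,a([(22,200),(714,56)]),.212,P); print('bar ends',r.round(4).tolist(),np.linalg.norm(r[1]-r[0]))
e=cast(c,b([(390,67),(114,95)]),.013,P);p=cast(c,b([(372.5,280),(400,280),(117,297),(139,297)]),.013,P)
print('eyes',e.round(4).tolist());print('pins',p.round(4).tolist())
for i in (0,1):
  d=p[2*i:2*i+2].mean(0)-e[i]; print(np.linalg.norm(d),np.degrees(np.arctan2(d[1],d[0])))
print('table',cast(c,b([(324,450),(479,450)]),.045,P).round(4).tolist())
"
```

```text
tips [[0.59, -0.2311, 0.235], [0.5222, -0.2411, 0.235], [0.454, -0.2474, 0.235]] [0.06851603 0.06849719]
bend [[0.5954, -0.2347, 0.2], [0.5261, -0.2452, 0.2], [0.4543, -0.2521, 0.2]]
bar ends [[0.675, -0.265, 0.212], [0.383, -0.3064, 0.212]] 0.29488365986564724
eyes [[0.4834, -0.1639, 0.013], [0.6577, -0.1515, 0.013]]
pins [[0.4974, -0.0302, 0.013], [0.48, -0.0302, 0.013], [0.6695, -0.0174, 0.013], [0.6536, -0.0177, 0.013]]
0.1337422442540521 87.75099738102335
0.1340504542434659 88.36395772453481
table [[0.5302, 0.075, 0.045], [0.4307, 0.0748, 0.045]]
```

```bash
python3 -c "
from h import *
import pickle; c,P=pickle.load(open('w1.pkl','rb'))
a=lambda L:[(80+u/2.3,20+v/2.3) for u,v in L]; b=lambda L:[(130+u/2.4,150+v/2.4) for u,v in L]
print('table',cast(c,b([(325,483),(479,483)]),.045,P).round(4).tolist(),cast(c,b([(324,450),(480,450)]),0.0,P).round(4).tolist())
c=camera('top');print(cast(c,[(243,254),(243,295)],.045).round(4))
e=np.array([.4834,-.1639]); d=np.array([np.cos(np.radians(88)),np.sin(np.radians(88))]); g=e+.044*d; print(g)
go([g[0],g[1],.10],-92)
"
```

```text
table [[0.5313, 0.1005, 0.045], [0.4305, 0.1001, 0.045]] [[0.5374, 0.1015, 0.0], [0.4282, 0.1012, 0.0]]
[[0.5304 0.0894 0.045 ]
 [0.4252 0.0884 0.045 ]]
[ 0.48493558 -0.1199268 ]
clk 4.35 pos [ 0.4502 -0.1521  0.4013] az -90.34 tilt 0.00 w 85.2 j [-0.33  0.19  0.38  1.76 -0.   -1.89] F [-0.7 -0.7 -0.2]
shift [-0.648, -0.69, 6.026] roll 0.276
```

move_arm([
  [85, [-0.3, -0.4, 0.7], 0.28],
  [85, [-0.65, -0.69, 1.5], 0.28],
  [85, [-0.65, -0.69, 2.3], 0.28],
  [85, [-0.65, -0.69, 3.1], 0.28],
  [85, [-0.65, -0.69, 3.9], 0.28],
  [85, [-0.65, -0.69, 4.6], 0.28],
  [85, [-0.65, -0.69, 4.6], 0.28],
  [85, [-0.65, -0.69, 4.6], 0.28],
  [85, [-0.65, -0.69, 4.6], 0.28],
  [85, [-0.65, -0.69, 4.6], 0.28],
])

```text
clock: 5.35
eef_pos: [0.4867, -0.1202, 0.1737]
tool_rot: [-0.695, 0.719, -0.002, 0.001]
ft_force: [0.2, 0.4, 0.5]
grip_width: 0.0852
```

```bash
python3 -c "
from h import *
go([.485,-.12,.10],-92)
c=camera('wrist'); save(c,'w2.png')
import pickle; pickle.dump((c,pose()),open('w2.pkl','wb'))"
```

```text
clk 5.35 pos [ 0.4867 -0.1202  0.1737] az -92.01 tilt 0.27 w 85.2 j [-0.24  0.27 -0.11  1.19  0.   -1.78] F [0.2 0.4 0.5]
shift [-0.005, 0.04, 1.475] roll -0.002
```

View pics/w2.png

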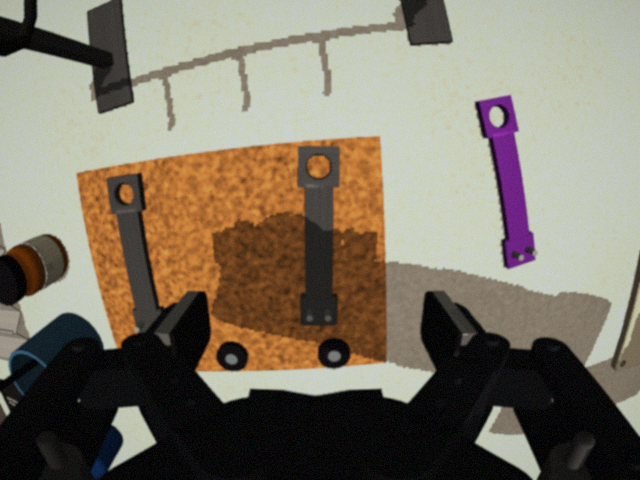

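```bash
cat >> h.py <<'E'
def black(c,box,vmax=80,smax=90):
    h=cv2.cvtColor(cv2.GaussianBlur(c["color"],(3,3),0),cv2.COLOR_RGB2HSV)
    x0,y0,x1,y1=box; m=np.zeros(h.shape[:2],np.uint8); s=h[y0:y1,x0:x1]
    m[y0:y1,x0:x1]=((s[...,1]<smax)&(s[...,2]<vmax))*255
    return m
E
python3 -c "
from h import *
import pickle; c,P=pickle.load(open('w2.pkl','rb'))
m=black(c,(285,135,355,335),90,115); k=cv2.resize(m[130:340,280:360],None,fx=3,fy=3,interpolation=0)
cv2.imwrite('pics/w2c.png',np.hstack([cv2.cvtColor(k,cv2.COLOR_GRAY2BGR),cv2.resize(c['color'][130:340,280:360,::-1],None,fx=3,fy=3)]))
e=cast(c,[(318,166)],.013,P); print(e)
p=cast(c,[(310,318),(328,318)],.013,P); print(p)
d=p.mean(0)-e[0]; print(np.linalg.norm(d),np.degrees(np.arctan2(d[1],d[0])))
"
```

```text
[[ 0.48411446 -0.16445455  0.013     ]]
[[ 0.49599864 -0.0294413   0.013     ]
 [ 0.47968767 -0.02885566  0.013     ]]
0.13535742983973748 88.42147081563562
```

View pics/w2c.png

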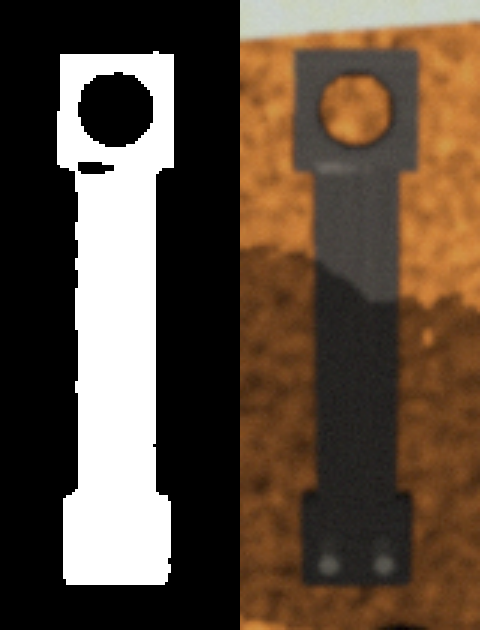

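```bash
cat >> h.py <<'E'
def spanner(c,P,box,z=.013,**k):
    m=black(c,box,**k); cs,_=cv2.findContours(m,cv2.RETR_EXTERNAL,cv2.CHAIN_APPROX_NONE); q=max(cs,key=cv2.contourArea)
    w=cast(c,q[:,0,:],z,P)[:,:2]; (cx,cy),(a,b),an=cv2.minAreaRect((w*1000).astype(np.float32))
    L,W=max(a,b),min(a,b); t=np.radians(an if a>=b else an+90); d=np.array([np.cos(t),np.sin(t)])
    if d[1]<0: d=-d   # pins towards +y
    o=np.array([cx,cy])/1000; 
    print("origin",o.round(4),"dir deg %.2f"%np.degrees(np.arctan2(d[1],d[0])),"L %.1f W %.1f"%(L,W),"eye",(o-.064*d).round(4),"grip",(o-.02*d).round(4))
    return o,d
E
python3 -c "
from h import *
import pickle; c,P=pickle.load(open('w2.pkl','rb'))
spanner(c,P,(285,135,355,335),vmax=90,smax=115)
go([.4858,-.12,.008],-91.6)
"
```

```text
origin [ 0.4858 -0.1014] dir deg 88.04 L 157.1 W 31.9 eye [ 0.4836 -0.1654] grip [ 0.4852 -0.1214]
clk 5.40 pos [ 0.4864 -0.1202  0.1735] az -92.01 tilt 0.25 w 85.0 j [-0.24  0.27 -0.11  1.19  0.   -1.78] F [ 0.2  0.2 -0.1]
shift [-0.006, 0.026, 3.309] roll -0.069
```

move_arm([
  [85, [0, 0.03, 0.6], 0],
  [85, [0.02, 0.03, 1.2], 0],
  [85, [0.02, 0.03, 1.8], 0],
  [85, [0.02, 0.03, 2.4], 0],
  [85, [0.02, 0.03, 2.9], 0],
  [85, [0.02, 0.03, 3.2], 0],
  [85, [0.02, 0.03, 3.37], 0],
  [60, [0.02, 0.03, 3.37], 0],
  [40, [0.02, 0.03, 3.37], 0],
  [15, [0.02, 0.03, 3.37], 0],
])

```text
clock: 6.4
eef_pos: [0.4846, -0.121, 0.0041]
tool_rot: [-0.695, 0.719, -0.001, 0.001]
ft_force: [-0.8, -0.0, 0.4]
grip_width: 0.0435
```

move_arm([
  [10, [0, 0, 0], 0],
  [10, [0, 0, 0], 0],
  [10, [0, 0, 0], 0],
  [10, [0, 0, 0], 0],
  [10, [0, 0, 0], 0],
  [10, [0, 0, 0], 0],
  [10, [0, 0, 0], 0],
  [10, [0, 0, 0], 0],
  [10, [0, 0, 0], 0],
  [10, [0, 0, 0], 0],
])

```text
clock: 7.4
eef_pos: [0.4844, -0.1209, 0.0041]
tool_rot: [-0.695, 0.719, -0.001, 0.001]
ft_force: [-1.0, -0.2, 6.5]
grip_width: 0.0221
```

```bash
python3 -c "
from h import *
go([.4858,-.12,.15],-91.6)
c=camera('wrist'); save(c,'w3.png')"
```

```text
clk 7.40 pos [ 0.4844 -0.1209  0.0041] az -92.01 tilt 0.15 w 22.1 j [-0.24  0.46 -0.34  0.77  0.   -1.78] F [-1.  -0.2  6.5]
shift [-0.019, -0.034, -2.918] roll -0.068
```

View pics/w3.png

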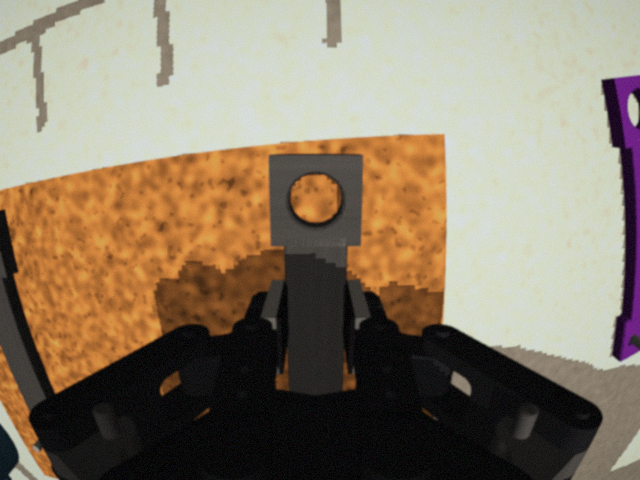

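move_arm([
  [10, [0, 0, -0.2], 0],
  [10, [0, 0, -0.4], 0],
  [10, [0, 0, -0.7], 0],
  [10, [0, 0, -1.1], 0],
  [10, [0, 0, -1.5], 0],
  [10, [0, 0, -1.9], 0],
  [10, [0, 0, -2.1], 0],
  [10, [0, 0, -2.1], 0],
  [10, [0, 0, -2.1], 0],
  [10, [0, 0, -2.1], 0],
])

```text
clock: 8.45
eef_pos: [0.4823, -0.1205, 0.1066]
tool_rot: [-0.695, 0.719, 0.001, -0.001]
ft_force: [0.3, -0.8, -2.5]
grip_width: 0.0224
```

```bash
python3 -c "
from h import *
go([.4858,-.12,.15],-91.6)
c=camera('wrist'); save(c,'w4.png')
c=camera('top'); save(c,'t4.png',(110,190,270,310),5)
c=camera('side'); save(c,'s4.png',(190,240,350,470),2.5)
"
```

```text
clk 8.45 pos [ 0.4823 -0.1205  0.1066] az -92.01 tilt 0.14 w 22.4 j [-0.24  0.33 -0.22  1.03 -0.   -1.78] F [ 0.3 -0.8 -2.5]
shift [-0.013, -0.067, -0.868] roll -0.068
```

View pics/w4.png

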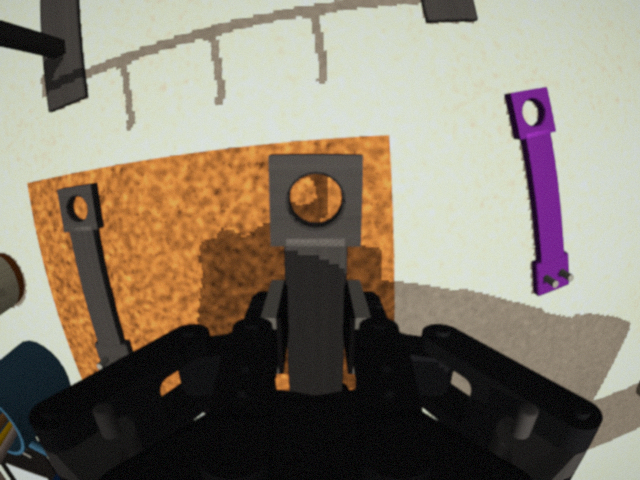

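View pics/t4.png

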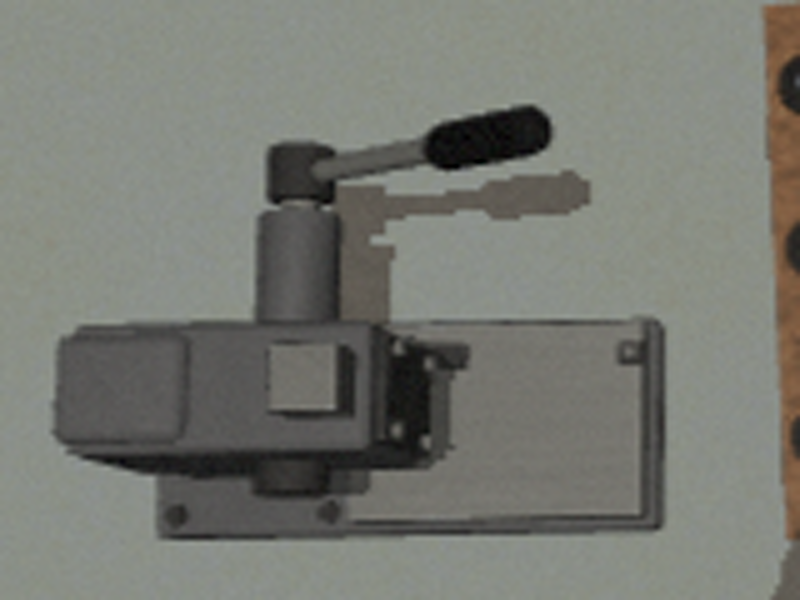

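View pics/s4.png

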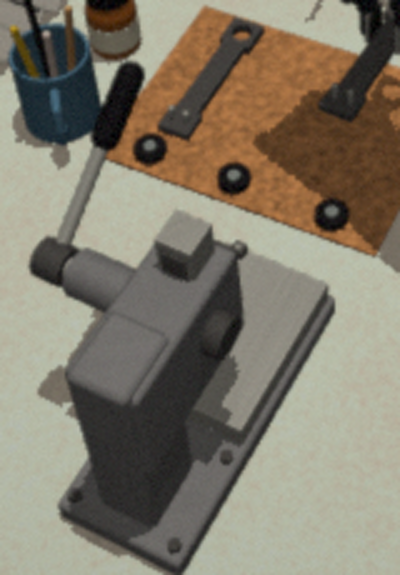

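```bash
python3 -c "
from h import *
c=camera('top'); f=lambda L:[(110+u/5,190+v/5) for u,v in L]
print('front',cast(c,f([(642,323),(641,516)]),.045).round(4).tolist())
print('upper',cast(c,f([(480,324)]),.045).round(4).tolist(),'lower',cast(c,f([(345,521),(500,518)]),.045).round(4).tolist())
print('ramtop',cast(c,f([(270,345),(335,344),(338,411),(272,408)]),.237).round(4).tolist())
print('lever end',cast(c,f([(545,130),(430,152)]),.24).round(4).tolist())
print('stop inner',cast(c,f([(630,362),(645,362)]),.053).round(4).tolist())
s=camera('side'); g=lambda L:[(190+u/2.5,240+v/2.5) for u,v in L]
print('side front',cast(s,g([(204,243),(330,290)]),.045).round(4).tolist(),'side lower back',cast(s,g([(237,440)]),.045).round(4).tolist())
print('ramtop side',cast(s,g([(180,210),(214,226),(186,258),(155,240)]),.237).round(4).tolist())
"
```

```text
front [[0.529, 0.1012, 0.045], [0.43, 0.1006, 0.045]]
upper [[0.53, 0.1845, 0.045]] lower [[0.4301, 0.2507, 0.045], [0.4302, 0.1722, 0.045]]
ramtop [[0.494, 0.235, 0.237], [0.494, 0.2066, 0.237], [0.4644, 0.2043, 0.237], [0.4662, 0.2331, 0.237]]
lever end [[0.588, 0.1157, 0.24], [0.5788, 0.1665, 0.24]]
stop inner [[0.5079, 0.1059, 0.053], [0.5077, 0.0982, 0.053]]
side front [[0.5456, 0.1106, 0.045], [0.4264, 0.1053, 0.045]] side lower back [[0.4296, 0.2577, 0.045]]
ramtop side [[0.492, 0.2049, 0.237], [0.4633, 0.2063, 0.237], [0.4671, 0.2381, 0.237], [0.4943, 0.2347, 0.237]]
```

```bash
python3 -c "
from h import *
o=get_obs(); c=camera('wrist'); P=pose(o)
e=cast(c,[(316,198)],P[0][2]+.009,P)[0]; print(e, P[1].inv().apply(e-P[0]))
go([.480,.02,.052],-90)
"
```

```text
[ 0.48204711 -0.16496348  0.11613999] [ 0.04432668 -0.00060649 -0.00901355]
clk 8.75 pos [ 0.4831 -0.1207  0.1073] az -92.01 tilt 0.06 w 22.2 j [-0.24  0.33 -0.21  1.03 -0.   -1.78] F [ 0.5 -0.6 -3.5]
shift [-2.809, 0.159, 1.107] roll -0.335
```

move_arm([
  [10, [-0.3, 0.02, 0], 0],
  [10, [-0.8, 0.05, 0], -0.1],
  [10, [-1.3, 0.1, 0], -0.2],
  [10, [-1.8, 0.13, 0], -0.33],
  [10, [-2.3, 0.16, 0.2], -0.33],
  [10, [-2.7, 0.16, 0.5], -0.33],
  [10, [-2.81, 0.16, 0.8], -0.33],
  [10, [-2.81, 0.16, 1.1], -0.33],
  [10, [-2.81, 0.16, 1.1], -0.33],
  [10, [-2.81, 0.16, 1.1], -0.33],
])

```text
clock: 9.75
eef_pos: [0.48, 0.0205, 0.0529]
tool_rot: [0.707, -0.707, -0.0, 0.0]
ft_force: [-0.2, 0.4, -3.2]
grip_width: 0.022
```

```bash
python3 -c "
from h import *
go([.480,.1355,.051],-90)
c=camera('top'); save(c,'t5.png',(110,190,310,310),4)
c=camera('side'); save(c,'s5.png',(190,240,350,440),3)
c=camera('wrist'); save(c,'w5.png')
"
```

```text
clk 9.75 pos [0.48   0.0205 0.0529] az -89.99 tilt 0.05 w 22.0 j [ 0.04  0.36 -0.33  0.88  0.   -1.53] F [-0.2  0.4 -3.2]
shift [-2.3, -0.001, 0.038] roll 0.001
```

View pics/t5.png

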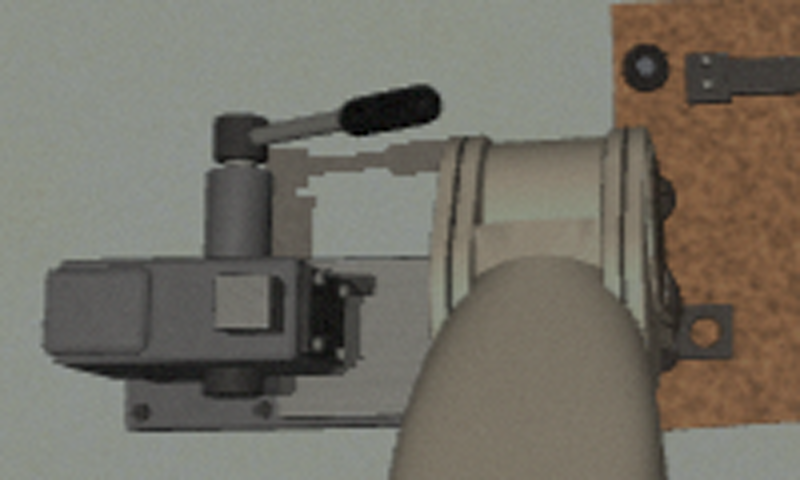

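View pics/s5.png

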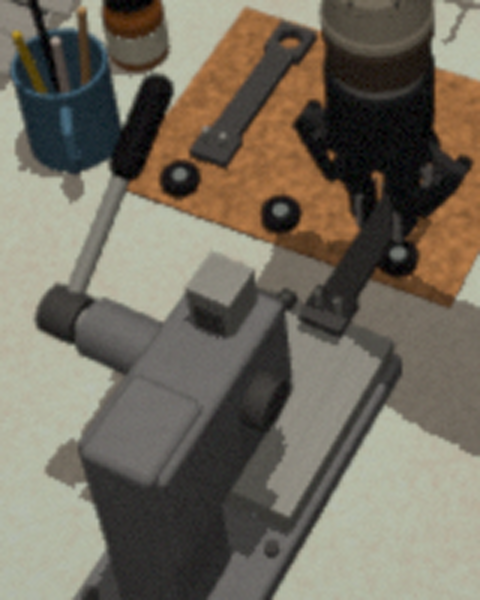

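```bash
python3 -c "
from h import *
c=camera('top')
for z in (.2,.25,.3,.35): print(z,cast(c,[(110+450/4,190+137/4),(110+640/4,190+128/4),(110+440/4,190+90/4),(110+345/4,190+128/4)],z).round(3).tolist())
"
```

```text
0.2 [[0.577, 0.115, 0.2], [0.581, 0.006, 0.2], [0.605, 0.121, 0.2], [0.584, 0.175, 0.2]]
0.25 [[0.567, 0.106, 0.25], [0.57, 0.001, 0.25], [0.594, 0.112, 0.25], [0.573, 0.163, 0.25]]
0.3 [[0.557, 0.097, 0.3], [0.56, -0.003, 0.3], [0.582, 0.102, 0.3], [0.562, 0.152, 0.3]]
0.35 [[0.546, 0.087, 0.35], [0.549, -0.008, 0.35], [0.57, 0.093, 0.35], [0.552, 0.14, 0.35]]
```

View pics/w5.png

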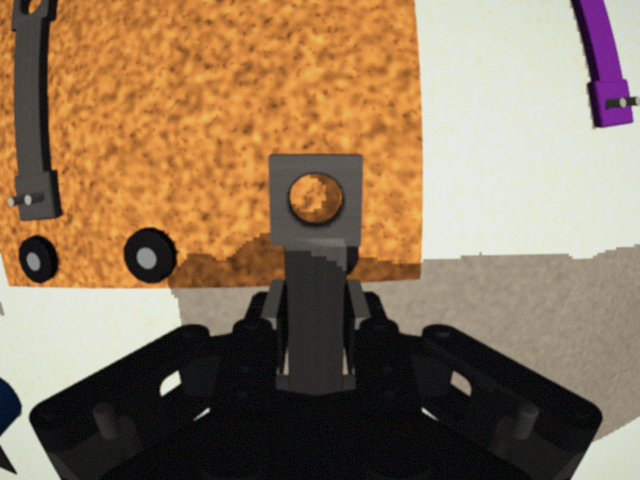

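move_arm([
  [10, [-0.2, 0, 0.02], 0],
  [10, [-0.5, 0, 0.04], 0],
  [10, [-0.8, 0, 0.04], 0],
  [10, [-1.1, 0, 0.04], 0],
  [10, [-1.4, 0, 0.04], 0],
  [10, [-1.7, 0, 0.04], 0],
  [10, [-1.7, 0, 0.04], 0],
  [10, [-1.7, 0, 0.04], 0],
  [10, [-1.7, 0, 0.04], 0],
  [10, [-1.7, 0, 0.04], 0],
])

```text
clock: 10.95
eef_pos: [0.4803, 0.1045, 0.0508]
tool_rot: [-0.707, 0.708, 0.0, -0.0]
ft_force: [0.9, -0.8, -3.6]
grip_width: 0.0217
```

```bash
python3 -c "
from h import *
go([.480,.1355,.051],-90)
c=camera('side'); save(c,'s6.png',(190,200,350,400),3)
"
```

```text
clk 10.95 pos [0.4803 0.1045 0.0508] az -90.08 tilt 0.02 w 21.7 j [ 0.21  0.38 -0.31  0.88 -0.   -1.36] F [ 0.9 -0.8 -3.6]
shift [-0.621, 0.006, -0.005] roll -0.013
```

View pics/s6.png

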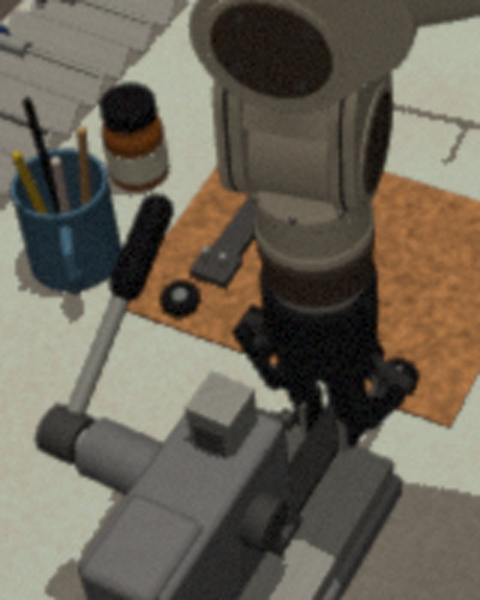

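Clear. Go the last 31 mm, lower, and release.

move_arm([
  [10, [-0.15, 0, 0], 0],
  [10, [-0.3, 0, 0], 0],
  [10, [-0.45, 0, 0], 0],
  [10, [-0.6, 0, 0], 0],
  [10, [-0.62, 0, 0], 0],
  [10, [-0.62, 0, 0.04], 0],
  [10, [-0.62, 0, 0.08], 0],
  [10, [-0.62, 0, 0.08], 0],
  [10, [-0.62, 0, 0.08], 0],
  [10, [-0.62, 0, 0.08], 0],
])

```text
clock: 12.0
eef_pos: [0.4803, 0.1357, 0.0468]
tool_rot: [-0.707, 0.707, 0.0, -0.0]
ft_force: [0.4, -0.1, -3.4]
grip_width: 0.0218
```

```bash
python3 -c "
from h import *
go([.480,.1355,.0465],-90)
c=camera('wrist'); save(c,'w7.png')
"
```

```text
clk 12.00 pos [0.4803 0.1357 0.0468] az -90.05 tilt 0.01 w 21.8 j [ 0.28  0.4  -0.29  0.88 -0.   -1.29] F [ 0.4 -0.1 -3.4]
shift [0.004, 0.006, 0.005] roll -0.009
```

View pics/w7.png

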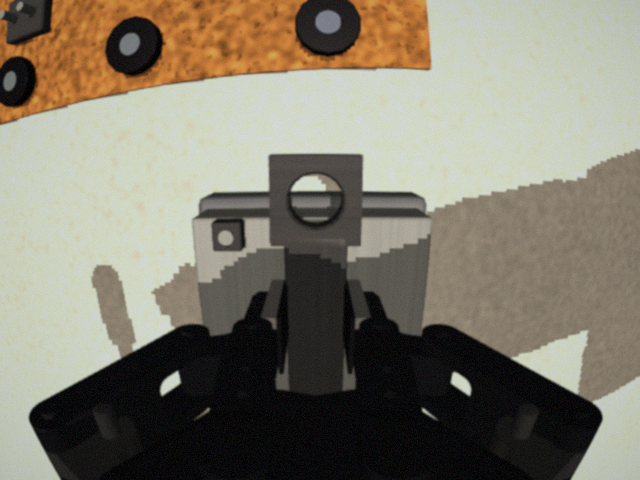

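```bash
python3 -c "
from h import *
P=pose();c=camera('wrist')
print(cast(c,[(193,218),(430,215),(244,247),(244,222)],.045,P).round(4).tolist(),cast(c,[(316,199),(270,199),(362,199),(286,290),(346,290)],.056,P).round(4).tolist())
"
```

```text
[[0.531, 0.1006, 0.045], [0.4347, 0.0996, 0.045], [0.5102, 0.1129, 0.045], [0.5096, 0.1025, 0.045]] [[0.4809, 0.0917, 0.056], [0.4975, 0.0916, 0.056], [0.4644, 0.0917, 0.056], [0.4926, 0.1269, 0.056], [0.4694, 0.127, 0.056]]
```

move_arm([
  [10, [0, -0.02, 0.01], 0],
  [10, [0, -0.02, 0.02], 0],
  [25, [0, -0.02, 0.02], 0],
  [40, [0, -0.02, 0.02], 0],
  [60, [0, -0.02, 0.02], 0],
  [60, [0, -0.02, 0.02], 0],
  [60, [0, -0.02, 0.02], 0],
  [60, [0, -0.02, -0.3], 0],
  [60, [0, -0.02, -0.7], 0],
  [60, [0, -0.02, -1.2], 0],
])

```text
clock: 13.1
eef_pos: [0.4805, 0.1357, 0.1066]
tool_rot: [-0.707, 0.707, 0.001, -0.001]
ft_force: [-0.1, -0.2, 0.4]
grip_width: 0.06
```

```bash
python3 -c "
from h import *
go([.480,.02,.30],-90)
P=pose();c=camera('wrist'); save(c,'w8.png')
c=camera('side'); save(c,'s8.png',(190,200,350,400),3)
"
```

```text
clk 13.10 pos [0.4805 0.1357 0.1066] az -90.03 tilt 0.14 w 60.0 j [ 0.28  0.33 -0.21  1.03 -0.   -1.3 ] F [-0.1 -0.2  0.4]
shift [2.317, 0.017, -3.866] roll -0.005
```

View pics/w8.png

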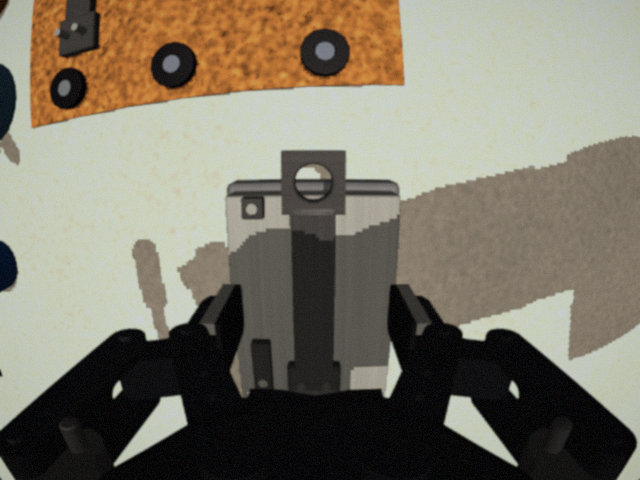

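View pics/s8.png

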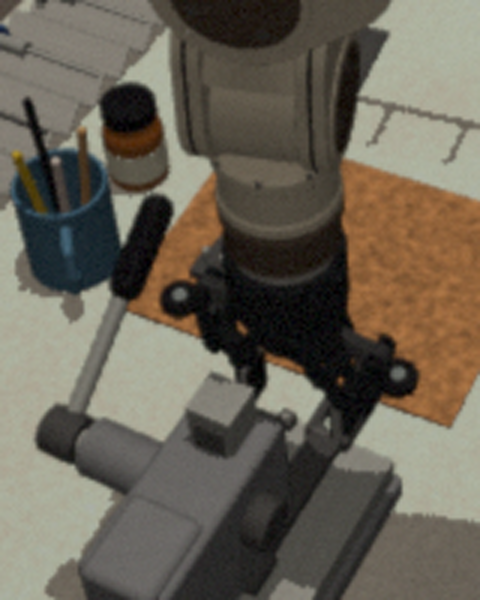

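move_arm([
  [60, [0, 0, -0.7], 0],
  [60, [0, 0, -1.5], 0],
  [40, [0, 0, -2.4], 0],
  [20, [0, 0, -3.3], 0],
  [0, [0, 0, -4.2], 0],
  [0, [0, 0, -4.5], 0],
  [0, [0, -0.6, -4.5], 0],
  [0, [0, -1.3, -4.5], 0],
  [0, [0, -2, -4.5], 0],
  [0, [0, -2.09, -4.5], 0],
])

```text
clock: 14.2
eef_pos: [0.5886, 0.1357, 0.3283]
tool_rot: [-0.707, 0.708, 0.001, -0.001]
ft_force: [-0.1, -1.3, 0.4]
grip_width: 0.0002
```

```bash
python3 -c "
from h import *
go([.585,.135,.255],-90)
P=pose();c=camera('wrist'); save(c,'w9.png')
c=camera('side'); save(c,'s9.png',(150,160,390,400),2.5)
"
```

```text
clk 14.20 pos [0.5886 0.1357 0.3283] az -90.09 tilt 0.17 w 0.2 j [ 0.23  0.46  0.56  1.68 -0.   -1.34] F [-0.1 -1.3  0.4]
shift [0.012, 0.068, 1.466] roll -0.015
```

View pics/w9.png

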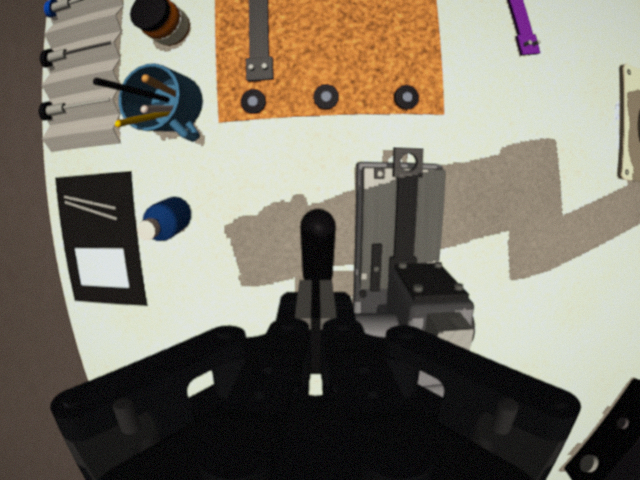

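View pics/s9.png

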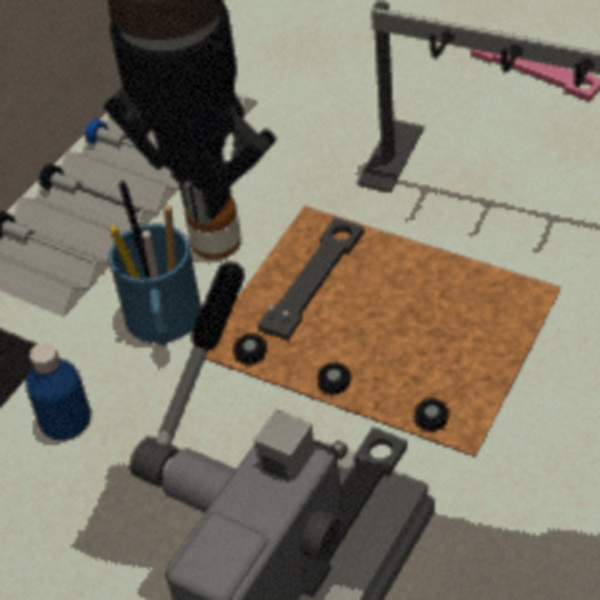

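move_arm([
  [0, [0, 0.04, 0.6], 0],
  [0, [0, 0.05, 1.2], 0],
  [0, [0, 0.05, 1.6], 0],
  [0, [0, 0.05, 1.9], 0],
  [0, [0, 0.05, 2.2], 0],
  [0, [0, 0.05, 2.5], 0],
  [0, [0, 0.05, 2.8], 0],
  [0, [0, 0.05, 3.1], 0],
  [0, [0, 0.05, 3.4], 0],
  [0, [0, 0.05, 3.4], 0],
])

```text
clock: 15.3
eef_pos: [0.5831, 0.1344, 0.1628]
tool_rot: [-0.707, 0.708, -0.002, 0.0]
ft_force: [0.3, -4.8, 6.4]
grip_width: 0.0003
```

```bash
python3 -c "
from h import *
go([.585,.135,.115],-90)
P=pose();c=camera('wrist'); save(c,'w10.png')
c=camera('side'); save(c,'s10.png',(150,160,390,400),2.5)
"
```

```text
clk 15.30 pos [0.5831 0.1344 0.1628] az -90.08 tilt 0.22 w 0.3 j [ 0.23  0.47  0.15  1.25 -0.   -1.34] F [ 0.3 -4.8  6.4]
shift [-0.014, -0.036, 0.955] roll -0.013
```

View pics/s10.png

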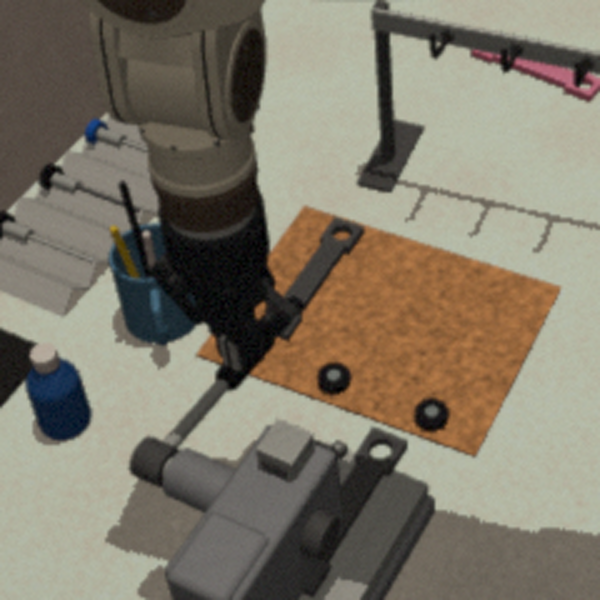

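move_arm([
  [0, [0, -0.03, 0.15], 0],
  [0, [0, -0.03, 0.3], 0],
  [0, [0, -0.03, 0.45], 0],
  [0, [0, -0.03, 0.6], 0],
  [0, [0, -0.03, 0.7], 0],
  [0, [0, -0.03, 0.8], 0],
  [0, [0, -0.03, 0.9], 0],
  [0, [0, -0.03, 0.95], 0],
  [0, [0, -0.03, 1.0], 0],
  [0, [0, -0.03, 1.0], 0],
])

```text
clock: 16.4
eef_pos: [0.5861, 0.1371, 0.1163]
tool_rot: [0.707, -0.707, 0.002, -0.004]
ft_force: [-0.9, -0.7, 11.7]
grip_width: -0.0002
```

move_arm([
  [0, [0, 0, 0.03], 0],
  [0, [0, 0, 0.06], 0],
  [0, [0, 0, 0.09], 0],
  [0, [0, 0, 0.12], 0],
  [0, [0, 0, 0.12], 0],
  [0, [0, 0, 0.12], 0],
  [0, [0, 0, 0.12], 0],
  [0, [0, 0, 0.12], 0],
  [0, [0, 0, 0.12], 0],
  [0, [0, 0, 0.12], 0],
])

```text
clock: 17.4
eef_pos: [0.5865, 0.137, 0.1108]
tool_rot: [0.707, -0.707, 0.002, -0.004]
ft_force: [-0.2, 0.0, 13.3]
grip_width: -0.0001
```

```bash
python3 -c "
from h import *
go([.585,.135,.105],-90)
c=camera('side'); save(c,'s11.png',(150,160,390,400),2.5)
"
```

```text
clk 17.40 pos [0.5865 0.137  0.1108] az -89.99 tilt 0.49 w -0.1 j [ 0.23  0.51  0.08  1.13  0.   -1.34] F [-0.2  0.  13.3]
shift [0.04, 0.031, 0.115] roll 0.001
```

View pics/s11.png

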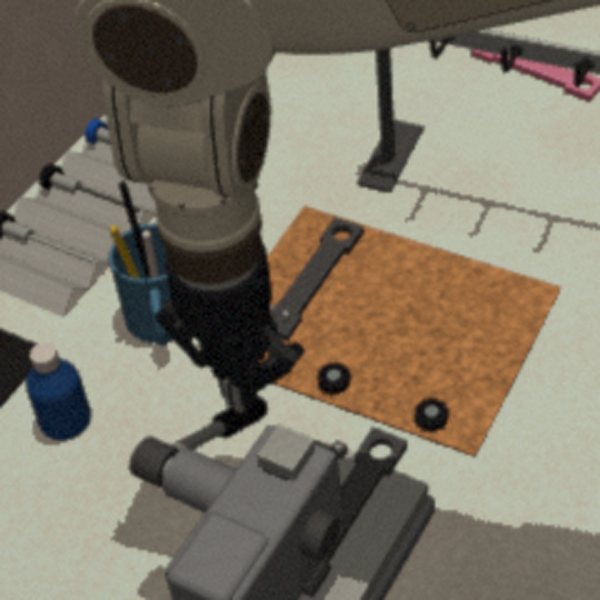

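move_arm([
  [0, [0, 0, 0.03], 0],
  [0, [0, 0, 0.06], 0],
  [0, [0, 0, 0.09], 0],
  [0, [0, 0, 0.12], 0],
  [0, [0, 0, 0.15], 0],
  [0, [0, 0, 0.15], 0],
  [0, [0, 0, 0.15], 0],
  [0, [0, 0, 0.15], 0],
  [0, [0, 0, 0.15], 0],
  [0, [0, 0, 0.15], 0],
])

```text
clock: 18.45
eef_pos: [0.587, 0.1372, 0.1098]
tool_rot: [0.707, -0.707, 0.003, -0.006]
ft_force: [-12.1, -3.6, 41.3]
grip_width: 0.0001
```

```bash
python3 -c "
from h import *
go([.585,.135,.105],-90)
"
```

```text
clk 18.45 pos [0.587  0.1372 0.1098] az -89.98 tilt 0.79 w 0.1 j [ 0.23  0.51  0.07  1.12  0.   -1.34] F [-12.1  -3.6  41.3]
shift [0.044, 0.042, 0.095] roll 0.003
```

move_arm([
  [0, [0, 0, -0.4], 0],
  [0, [0, 0, -0.9], 0],
  [0, [0, 0, -1.4], 0],
  [0, [0, 0, -1.9], 0],
  [0, [0, 0, -2.5], 0],
  [0, [0, 0, -3.1], 0],
  [0, [0, 0, -3.7], 0],
  [0, [0, 0, -4.4], 0],
  [30, [0, 0.7, -4.4], 0],
  [60, [0, 1.4, -4.4], 0],
])

```text
clock: 19.45
eef_pos: [0.5144, 0.1363, 0.3199]
tool_rot: [-0.707, 0.707, -0.001, 0.002]
ft_force: [-0.6, 0.8, -0.0]
grip_width: 0.0282
```

```bash
python3 -c "
from h import *
go([.4805,.1357,.11],-90)
c=camera('side'); save(c,'s12.png',(150,160,390,400),2.5)
P=pose();c=camera('wrist'); save(c,'w12.png')
"
```

```text
clk 19.45 pos [0.5144 0.1363 0.3199] az -90.03 tilt 0.21 w 28.2 j [ 0.26  0.29  0.29  1.57  0.   -1.31] F [-0.6  0.8 -0. ]
shift [0.019, 0.692, 4.196] roll -0.005
```

View pics/s12.png

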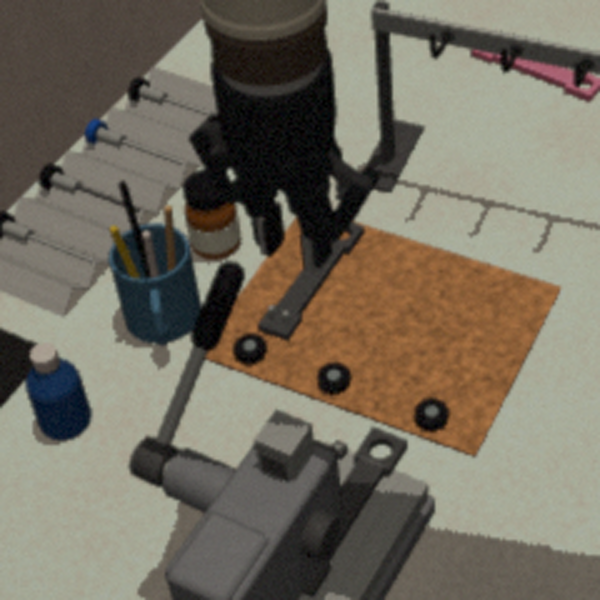

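View pics/w12.png

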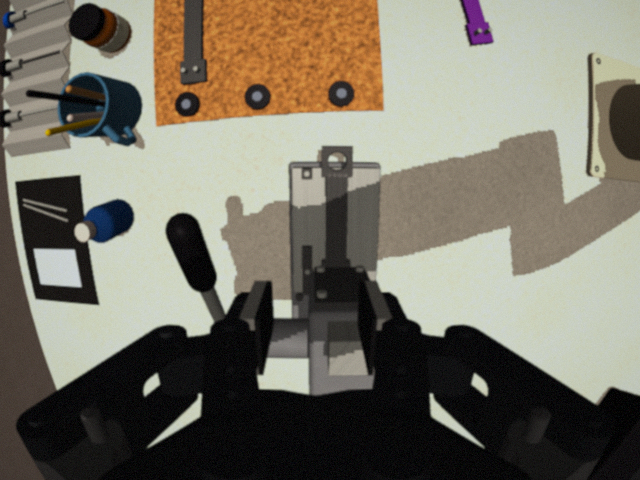

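move_arm([
  [60, [0.02, 0.69, 0], 0],
  [60, [0.02, 0.69, 0.5], 0],
  [60, [0.02, 0.69, 1.2], 0],
  [60, [0.02, 0.69, 2.0], 0],
  [60, [0.02, 0.69, 2.8], 0],
  [60, [0.02, 0.69, 3.6], 0],
  [60, [0.02, 0.69, 4.2], 0],
  [60, [0.02, 0.69, 4.2], 0],
  [60, [0.02, 0.69, 4.2], 0],
  [60, [0.02, 0.69, 4.2], 0],
])

```text
clock: 20.55
eef_pos: [0.4819, 0.1355, 0.1106]
tool_rot: [-0.707, 0.707, -0.001, 0.002]
ft_force: [0.7, 0.7, 0.7]
grip_width: 0.06
```

```bash
python3 -c "
from h import *
go([.4805,.1357,.0475],-90)
P=pose();c=camera('wrist'); save(c,'w13.png')
"
```

```text
clk 20.55 pos [0.4819 0.1355 0.1106] az -90.02 tilt 0.24 w 60.0 j [ 0.27  0.33 -0.21  1.03  0.   -1.3 ] F [0.7 0.7 0.7]
shift [-0.002, 0.033, 1.262] roll -0.003
```

View pics/w13.png

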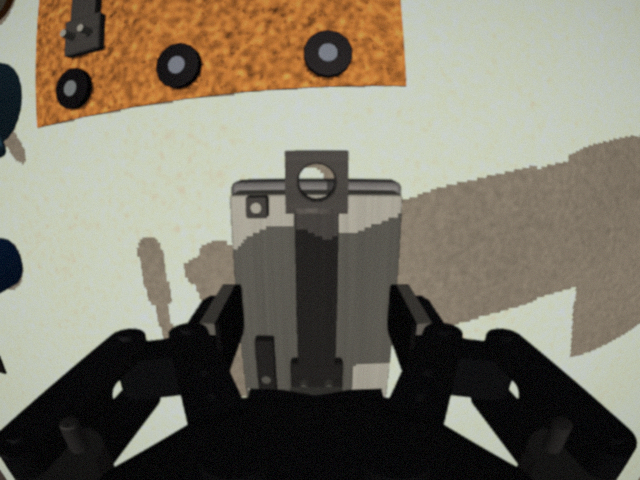

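move_arm([
  [60, [0, 0.03, 0.5], 0],
  [60, [0, 0.03, 1.0], 0],
  [60, [0, 0.03, 1.25], 0],
  [60, [0, 0.03, 1.26], 0],
  [40, [0, 0.03, 1.26], 0],
  [20, [0, 0.03, 1.26], 0],
  [10, [0, 0.03, 1.26], 0],
  [10, [0, 0.03, 1.26], 0],
  [10, [0, 0.03, 1.26], 0],
  [10, [0, 0.03, 1.26], 0],
])

```text
clock: 21.6
eef_pos: [0.4807, 0.1354, 0.0473]
tool_rot: [-0.707, 0.707, -0.001, 0.002]
ft_force: [-0.2, -0.1, 6.2]
grip_width: 0.022
```

move_arm([
  [10, [0, 0, 0], 0],
  [10, [0, 0, 0], 0],
  [10, [0, 0, -0.06], 0],
  [10, [0.1, 0, -0.1], 0],
  [10, [0.4, 0, -0.1], 0],
  [10, [0.8, 0, -0.1], 0],
  [10, [1.2, 0, -0.1], 0],
  [10, [1.6, 0, -0.1], 0],
  [10, [2, 0, -0.1], 0],
  [10, [2.1, 0, -0.1], 0],
])

```text
clock: 22.6
eef_pos: [0.4778, 0.0272, 0.0499]
tool_rot: [-0.706, 0.708, 0.0, -0.001]
ft_force: [0.6, 0.4, -2.8]
grip_width: 0.022
```

```bash
python3 -c "
from h import *
go([.4805,.0,.30],-90)
P=pose();c=camera('wrist'); save(c,'w14.png')
c=camera('side'); save(c,'s14.png',(190,240,350,440),3)
"
```

```text
clk 22.60 pos [0.4778 0.0272 0.0499] az -90.22 tilt 0.12 w 22.0 j [ 0.06  0.36 -0.34  0.87 -0.   -1.51] F [ 0.6  0.4 -2.8]
shift [0.549, -0.047, -5.002] roll -0.037
```

View pics/s14.png

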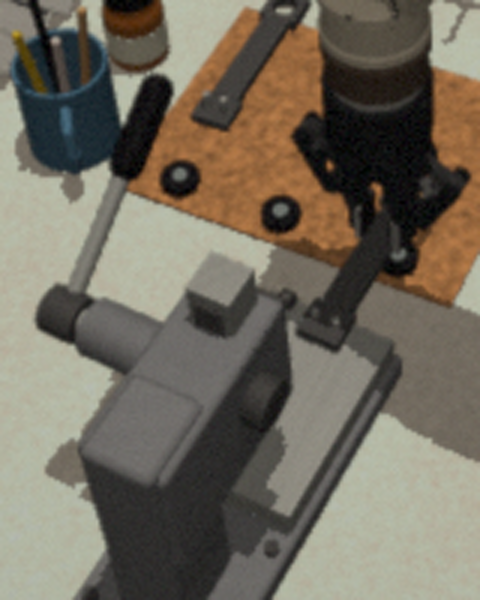

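View pics/w14.png

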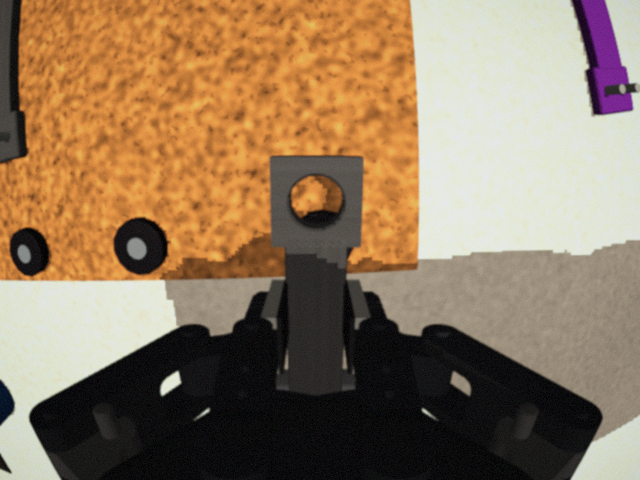

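```bash
python3 -c "
from h import *
go([.4478,-.18,.27],-82)
"
```

```text
clk 22.70 pos [0.4782 0.0286 0.05  ] az -90.17 tilt 0.06 w 22.2 j [ 0.06  0.36 -0.34  0.87  0.   -1.51] F [-0.   0.2 -2.8]
shift [4.175, 0.601, -4.399] roll -1.361
```

move_arm([
  [10, [0, 0, -0.5], 0],
  [10, [0.1, 0, -1.1], 0],
  [10, [0.4, 0, -1.8], 0],
  [10, [0.8, 0.1, -2.5], 0],
  [10, [1.3, 0.2, -3.2], -0.3],
  [10, [1.9, 0.3, -3.8], -0.6],
  [10, [2.5, 0.4, -4.2], -0.9],
  [10, [3.1, 0.5, -4.4], -1.2],
  [10, [3.5, 0.6, -4.4], -1.36],
  [10, [3.6, 0.6, -4.4], -1.36],
])

```text
clock: 23.7
eef_pos: [0.4483, -0.1513, 0.2706]
tool_rot: [0.755, -0.656, 0.0, 0.0]
ft_force: [0.7, 1.3, -3.6]
grip_width: 0.0217
```

```bash
python3 -c "
from h import *
go([.4478,-.18,.27],-82)
P=pose();c=camera('wrist'); save(c,'w15.png')
import pickle; pickle.dump((c,P),open('w15.pkl','wb'))
"
```

```text
clk 23.70 pos [ 0.4483 -0.1513  0.2706] az -81.98 tilt 0.03 w 21.7 j [-0.33  0.17  0.02  1.42 -0.   -2.04] F [ 0.7  1.3 -3.6]
shift [0.567, 0.091, 0.012] roll 0.003
```

View pics/w15.png

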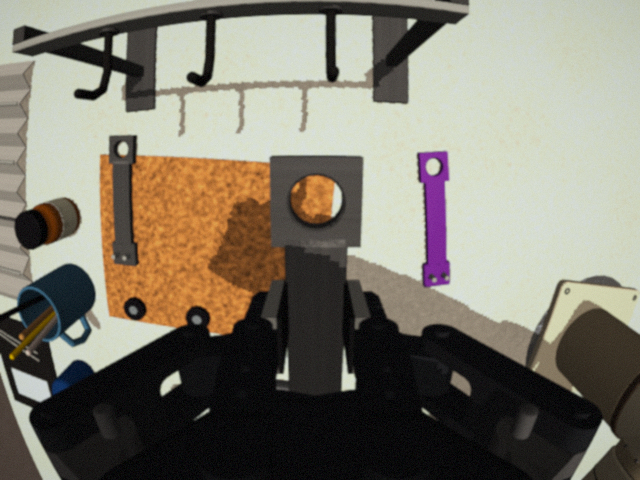

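```bash
python3 -c "
from h import *
import pickle; c,P=pickle.load(open('w15.pkl','rb'))
save(c,'w15a.png',(60,0,480,110),1.9)
t=cast(c,[(333,76),(195,79),(80,95)],.235,P); print(t.round(4).tolist())
e=cast(c,[(316,199)],P[0][2]+.009,P); print(e.round(4))
print(cast(c,[(14,35),(467,12)],.212,P).round(4).tolist())
print(P[1].inv().apply(t[0]-e[0])/.05)
"
```

```text
[[0.4544, -0.2475, 0.235], [0.5205, -0.2395, 0.235], [0.5884, -0.2301, 0.235]]
[[ 0.4552 -0.1949  0.2796]]
[[0.6771, -0.2775, 0.212], [0.3838, -0.3064, 0.212]]
[1.04003121 0.16227001 0.89205233]
```

View pics/w15a.png

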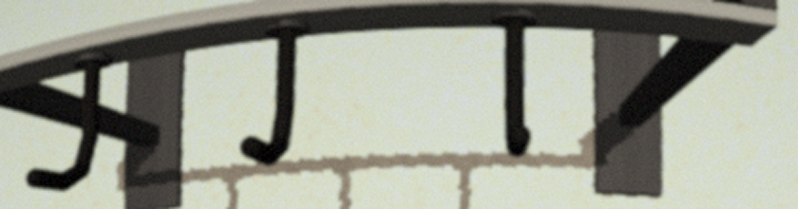

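move_arm([
  [10, [0.2, 0.05, 0], 0],
  [10, [0.5, 0.1, 0], 0],
  [10, [0.8, 0.15, 0], 0],
  [10, [1.0, 0.16, 0], 0],
  [10, [1.1, 0.16, 0], 0],
  [10, [1.1, 0.16, 0], 0],
  [10, [1.1, 0.16, 0.1], 0],
  [10, [1.1, 0.16, 0.2], 0],
  [10, [1.1, 0.16, 0.3], 0],
  [10, [1.1, 0.16, 0.3], 0],
])

```text
clock: 24.75
eef_pos: [0.448, -0.205, 0.2542]
tool_rot: [0.756, -0.655, -0.001, 0.0]
ft_force: [-0.7, -0.4, -3.3]
grip_width: 0.0218
```

```bash
python3 -c "
from h import *
go([.4478,-.18,.27],-82)
P=pose();c=camera('wrist'); save(c,'w16.png',(120,0,520,280),2)
import pickle; pickle.dump((c,P),open('w16.pkl','wb'))
c=camera('side');save(c,'s16.png',(290,100,450,260),4)
"
```

```text
clk 24.75 pos [ 0.448  -0.205   0.2542] az -81.84 tilt 0.12 w 21.8 j [-0.43  0.22  0.04  1.39  0.   -2.14] F [-0.7 -0.4 -3.3]
shift [-0.495, -0.067, -0.316] roll 0.027
```

View pics/w16.png

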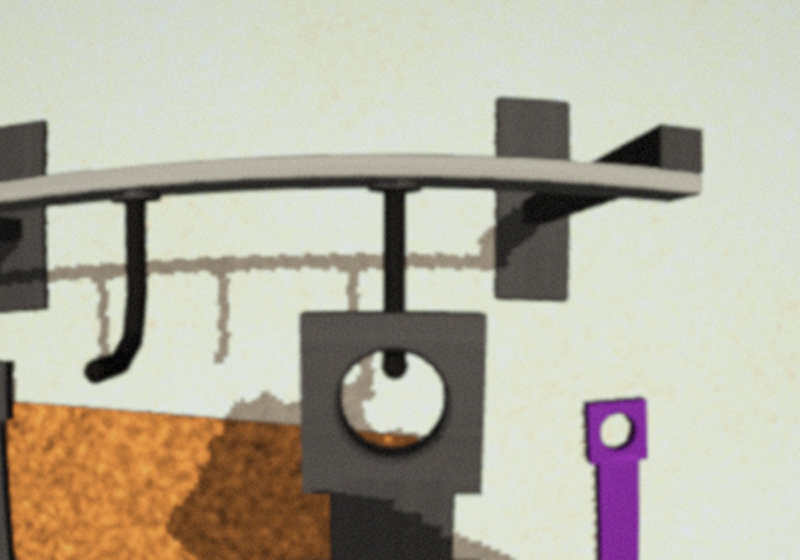

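View pics/s16.png

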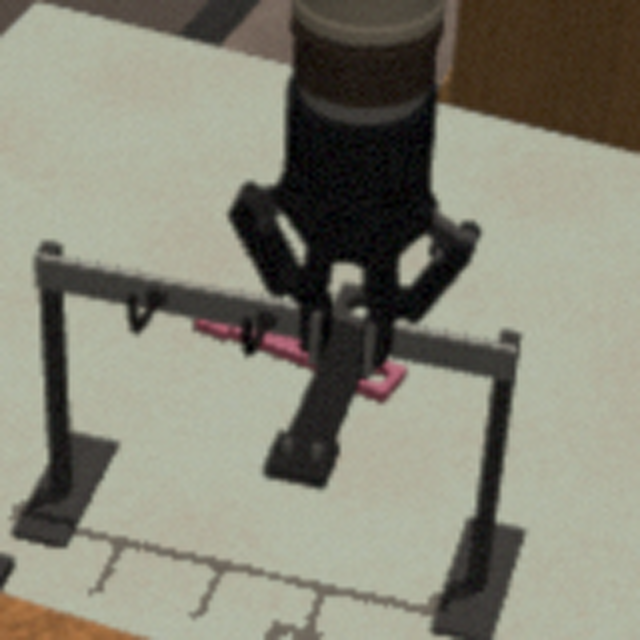

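```bash
python3 -c "
from h import *
import pickle; c,P=pickle.load(open('w16.pkl','rb'))
t=cast(c,[(317.5,182.5)],.235,P); e=cast(c,[(317,199.5)],P[0][2]+.009,P)
print(t,e,P[1].inv().apply(t[0]-e[0])/.05)
print(cast(c,[(315.5,156),(315.5,157)],.2,P), cast(c,[(317,95)],.200,P))
"
```

```text
[[ 0.45455243 -0.25139068  0.235     ]] [[ 0.45454192 -0.24844648  0.26319111]] [0.05901775 0.00715642 0.56376293]
[[ 0.45671997 -0.26117381  0.2       ]
 [ 0.45664578 -0.2606527   0.2       ]] [[ 0.46048583 -0.29312861  0.2       ]]
```

move_arm([
  [10, [0.06, 0.01, 0], 0],
  [10, [0.06, 0.01, 0.1], 0],
  [10, [0.06, 0.01, 0.2], 0],
  [10, [0.06, 0.01, 0.3], 0],
  [10, [0.06, 0.01, 0.4], 0],
  [10, [0.06, 0.01, 0.5], 0],
  [10, [0.06, 0.01, 0.6], 0],
  [10, [0.06, 0.01, 0.7], 0],
  [10, [0.06, 0.01, 0.7], 0],
  [10, [0.06, 0.01, 0.7], 0],
])

```text
clock: 25.85
eef_pos: [0.4485, -0.2086, 0.2202]
tool_rot: [0.755, -0.655, -0.0, 0.0]
ft_force: [-0.1, 0.1, -3.3]
grip_width: 0.0216
```

```bash
python3 -c "
from h import *
go([.4475,-.2076,.208],-82)
P=pose();c=camera('wrist'); save(c,'w17.png',(120,0,520,280),2)
c=camera('side');save(c,'s17.png',(290,100,450,260),4)
"
```

```text
clk 25.85 pos [ 0.4485 -0.2086  0.2202] az -81.87 tilt 0.01 w 21.6 j [-0.44  0.24 -0.03  1.3   0.   -2.15] F [-0.1  0.1 -3.3]
shift [-0.023, 0.017, 0.245] roll 0.022
```

View pics/w17.png

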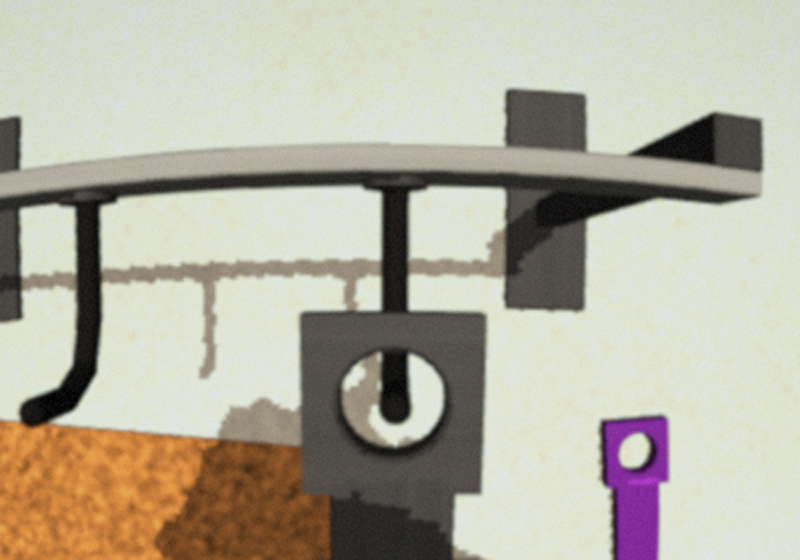

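View pics/s17.png

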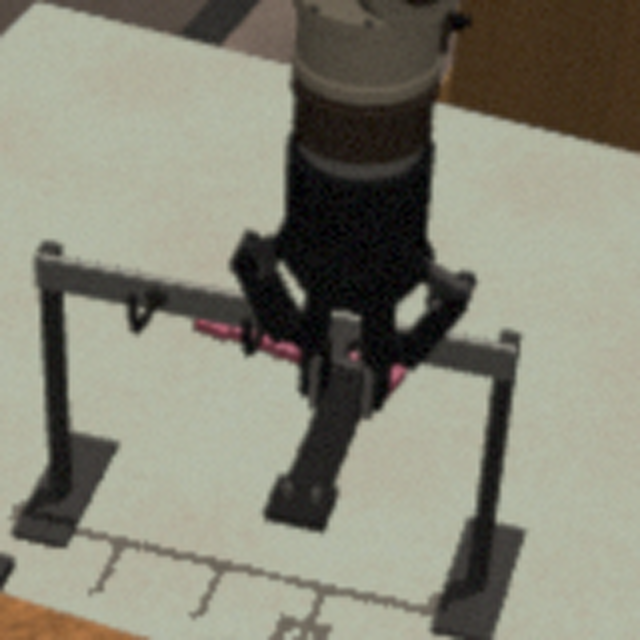

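move_arm([
  [10, [0, 0, 0.1], 0],
  [10, [0, 0, 0.2], 0],
  [10, [0, 0, 0.22], 0],
  [10, [0, 0, 0.22], 0],
  [22, [0, 0, 0.22], 0],
  [26, [0, 0, 0.22], 0],
  [30, [0, 0, 0.22], 0],
  [40, [0, 0, 0.22], 0],
  [50, [0, 0, 0.22], 0],
  [50, [0, 0, 0.22], 0],
])

```text
clock: 26.95
eef_pos: [0.4487, -0.2087, 0.2096]
tool_rot: [0.755, -0.655, 0.0, -0.0]
ft_force: [-0.1, -0.0, 0.3]
grip_width: 0.0501
```

```bash
python3 -c "
from h import *
go([.4475,-.2076,.208],-82)
P=pose();c=camera('wrist'); save(c,'w18.png')
c=camera('side');save(c,'s18.png',(290,100,450,260),4)
"
```

```text
clk 26.95 pos [ 0.4487 -0.2087  0.2096] az -81.87 tilt 0.03 w 50.1 j [-0.44  0.24 -0.05  1.28  0.   -2.15] F [-0.1 -0.   0.3]
shift [-0.025, 0.02, 0.031] roll 0.022
```

View pics/w18.png

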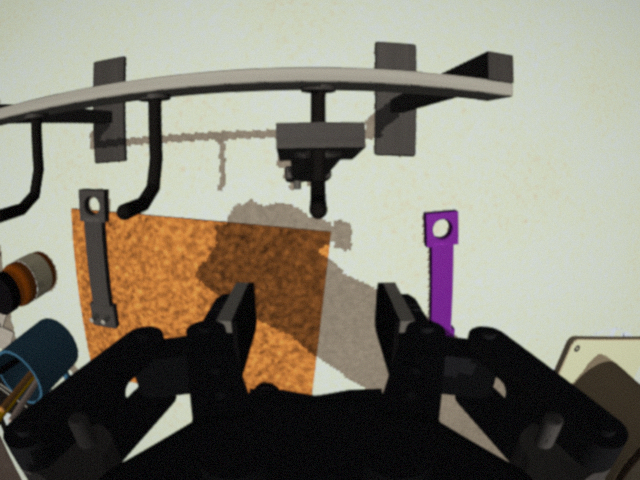

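View pics/s18.png

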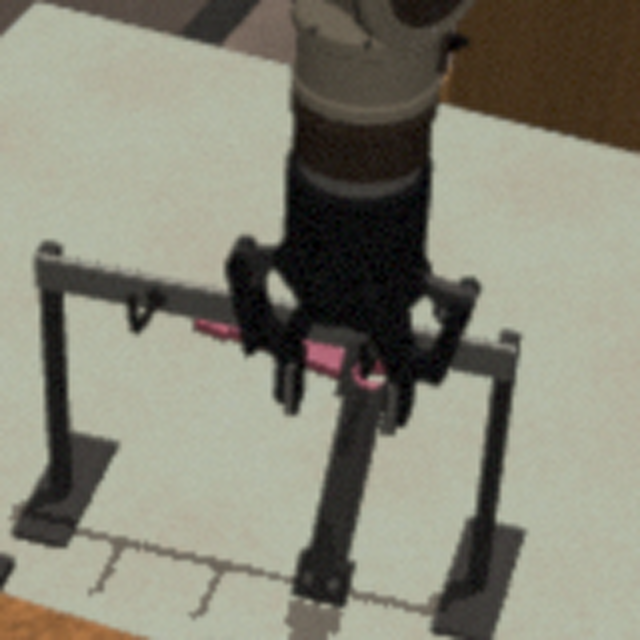

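```bash
python3 -c "
from h import *
go([.65,-.12,.30],-91.5)
"
```

```text
clk 27.05 pos [ 0.4486 -0.2086  0.2094] az -81.87 tilt 0.01 w 50.0 j [-0.44  0.24 -0.05  1.28  0.   -2.15] F [0.  0.6 0.3]
shift [-1.185, -4.239, -1.811] roll 1.605
```

move_arm([
  [50, [0, 0, -0.5], 0],
  [60, [0, 0, -1.2], 0],
  [70, [-0.2, -0.5, -1.8], 0],
  [85, [-0.5, -1.2, -1.8], 0.5],
  [85, [-0.8, -1.9, -1.8], 1],
  [85, [-1, -2.6, -1.8], 1.6],
  [85, [-1.18, -3.3, -1.8], 1.6],
  [85, [-1.18, -4, -1.8], 1.6],
  [85, [-1.18, -4.24, -1.8], 1.6],
  [85, [-1.18, -4.24, -1.8], 1.6],
])

```text
clock: 28.05
eef_pos: [0.6515, -0.1194, 0.2972]
tool_rot: [-0.699, 0.716, 0.001, -0.001]
ft_force: [0.5, 0.3, -0.6]
grip_width: 0.0848
```

```bash
python3 -c "
from h import *
go([.65,-.12,.30],-91.5)
P=pose();c=camera('wrist'); save(c,'w19.png')
import pickle; pickle.dump((c,P),open('w19.pkl','wb'))
c=camera('side');save(c,'s19.png',(230,130,450,340),3)
"
```

```text
clk 28.05 pos [ 0.6515 -0.1194  0.2972] az -91.38 tilt 0.11 w 84.8 j [-0.18  0.59  0.7   1.69  0.   -1.73] F [ 0.5  0.3 -0.6]
shift [0.012, 0.029, -0.056] roll 0.02
```

View pics/w19.png

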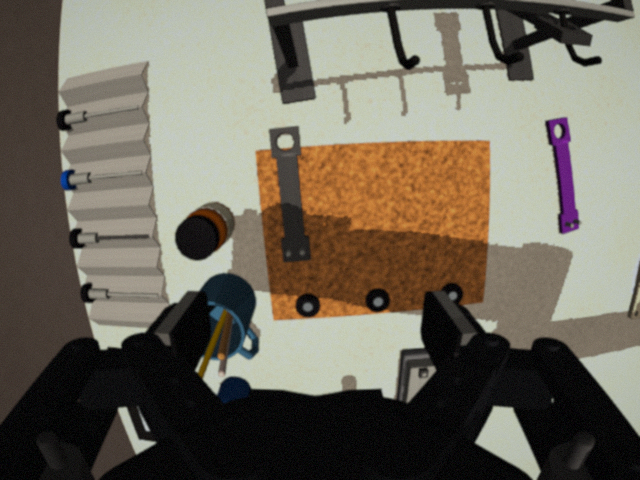

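View pics/s19.png

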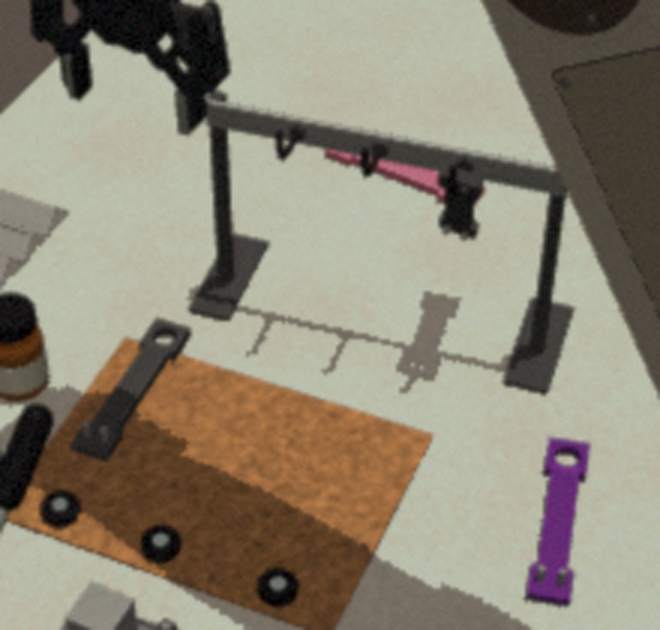

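```bash
python3 -c "
from h import *
import pickle; c,P=pickle.load(open('w19.pkl','rb'))
m=black(c,(262,118,318,266),95,125); k=m[115:270,255:325]
cv2.imwrite('pics/w19c.png',np.hstack([cv2.cvtColor(cv2.resize(k,None,fx=4,fy=4,interpolation=0),cv2.COLOR_GRAY2BGR),cv2.resize(c['color'][115:270,255:325,::-1],None,fx=4,fy=4)]))
spanner(c,P,(262,118,318,266),vmax=95,smax=125)
e=cast(c,[(285.5,142)],.013,P);p=cast(c,[(289.5,254),(304,253.5)],.013,P);d=p.mean(0)-e[0];print(e,p,np.linalg.norm(d),np.degrees(np.arctan2(d[1],d[0])))
"
```

```text
origin [ 0.6808 -0.1212] dir deg 93.49 L 157.1 W 32.2 eye [ 0.6847 -0.185 ] grip [ 0.682  -0.1411]
[[ 0.68386937 -0.183581    0.013     ]] [[ 0.68441591 -0.05092389  0.013     ]
 [ 0.66696206 -0.05112735  0.013     ]] 0.13280756059394527 93.53141291002153
```

View pics/w19c.png

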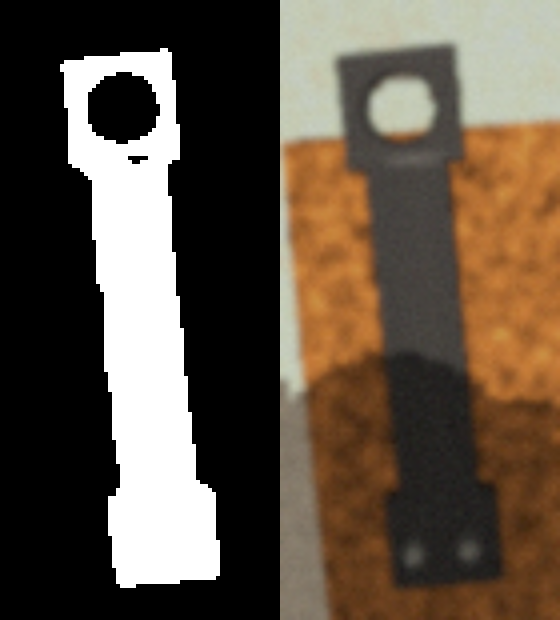

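```bash
python3 -c "
from h import *
import pickle; c,P=pickle.load(open('w19.pkl','rb'))
print(cast(c,[(198,238)],.085,P)); t=camera('top'); save(t,'t20.png',(230,120,410,320),3.5)
print(cast(t,[(311,158)],.085))
go([.6815,-.141,.15],-86.5)
"
```

```text
[[ 0.77194799 -0.09247348  0.085     ]]
[[ 0.77275159 -0.08996674  0.085     ]]
clk 28.20 pos [ 0.6494 -0.1205  0.2993] az -91.49 tilt 0.04 w 85.1 j [-0.18  0.59  0.7   1.69 -0.   -1.73] F [-0.3 -0.4 -0.3]
shift [0.394, -0.654, 2.985] roll -0.831
```

View pics/t20.png

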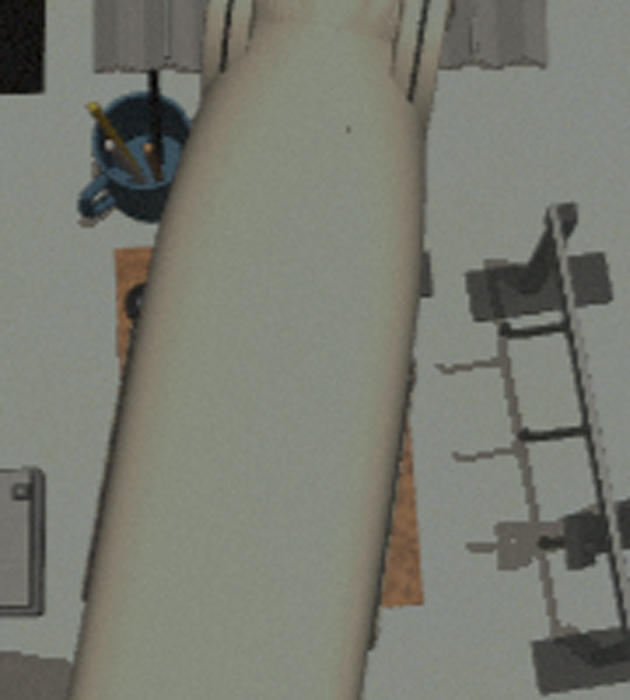

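move_arm([
  [60, [0.1, -0.2, 0.3], -0.3],
  [60, [0.25, -0.4, 0.8], -0.6],
  [60, [0.39, -0.65, 1.3], -0.83],
  [60, [0.39, -0.65, 1.8], -0.83],
  [60, [0.39, -0.65, 2.3], -0.83],
  [60, [0.39, -0.65, 2.7], -0.83],
  [60, [0.39, -0.65, 2.98], -0.83],
  [60, [0.39, -0.65, 2.98], -0.83],
  [60, [0.39, -0.65, 2.98], -0.83],
  [60, [0.39, -0.65, 2.98], -0.83],
])

```text
clock: 29.2
eef_pos: [0.6825, -0.141, 0.1524]
tool_rot: [0.728, -0.685, 0.001, -0.001]
ft_force: [0.2, -0.2, 0.4]
grip_width: 0.0602
```

```bash
python3 -c "
from h import *
P=pose();c=camera('wrist'); save(c,'w20.png')
import pickle; pickle.dump((c,P),open('w20.pkl','wb'))
"
```

```text
(no output)
```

View pics/w20.png

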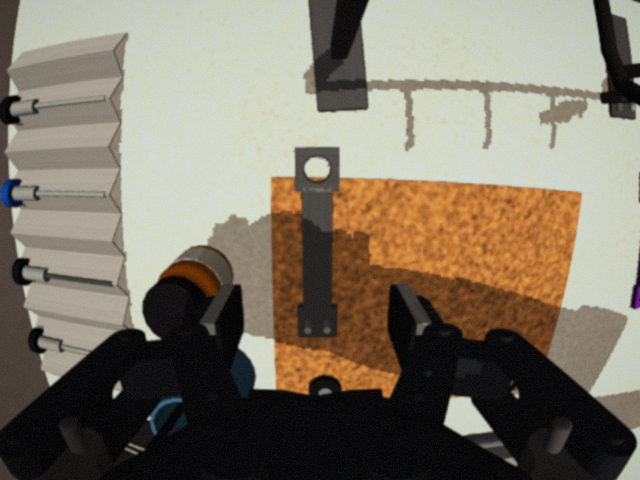

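```bash
python3 -c "
from h import *
import pickle; c,P=pickle.load(open('w20.pkl','rb'))
spanner(c,P,(288,140,348,340),vmax=90,smax=115)
print(cast(c,[(180,306)],.085,P))
go([.681,-.1405,.004],-86.5)
"
```

```text
origin [ 0.6812 -0.1215] dir deg 93.47 L 156.5 W 32.1 eye [ 0.6851 -0.1854] grip [ 0.6824 -0.1415]
[[ 0.7691655  -0.09900435  0.085     ]]
clk 29.25 pos [ 0.6827 -0.1409  0.1524] az -86.50 tilt 0.18 w 59.8 j [-0.2   0.68  0.49  1.38  0.   -1.84] F [ 0.2 -0.3  0.5]
shift [-0.013, 0.042, 2.967] roll -0.001
```

move_arm([
  [60, [0.01, 0.01, 0.5], 0],
  [60, [0.01, 0.01, 1.0], 0],
  [60, [0.01, 0.01, 1.5], 0],
  [60, [0.01, 0.01, 2.0], 0],
  [60, [0.01, 0.01, 2.4], 0],
  [60, [0.01, 0.01, 2.7], 0],
  [60, [0.01, 0.01, 2.9], 0],
  [60, [0.01, 0.01, 2.96], 0],
  [40, [0.01, 0.01, 2.96], 0],
  [20, [0.01, 0.01, 2.96], 0],
])

```text
clock: 30.25
eef_pos: [0.6825, -0.1413, 0.0036]
tool_rot: [0.728, -0.685, 0.001, -0.001]
ft_force: [-0.0, 0.4, 0.3]
grip_width: 0.0319
```

move_arm([
  [10, [0, 0, 0], 0],
  [10, [0, 0, 0], 0],
  [10, [0, 0, 0], 0],
  [10, [0, 0, 0], 0],
  [10, [0, 0, 0], 0],
  [10, [0, 0, -0.2], 0],
  [10, [0, 0, -0.4], 0],
  [10, [0, 0, -0.7], 0],
  [10, [0, 0, -1], 0],
  [10, [0, 0, -1], 0],
])

```text
clock: 31.25
eef_pos: [0.684, -0.1416, 0.0564]
tool_rot: [0.728, -0.685, 0.003, -0.002]
ft_force: [1.4, -0.1, -2.6]
grip_width: 0.022
```

```bash
python3 -c "
from h import *
go([.480,.0,.15],-90)
P=pose();c=camera('wrist'); save(c,'w21.png')
import pickle; pickle.dump((c,P),open('w21.pkl','wb'))
"
```

```text
clk 31.25 pos [ 0.684  -0.1416  0.0564] az -86.49 tilt 0.38 w 22.0 j [-0.2   0.74  0.34  1.17  0.   -1.84] F [ 1.4 -0.1 -2.6]
shift [-3.073, 3.887, -1.903] roll 0.585
```

View pics/w21.png

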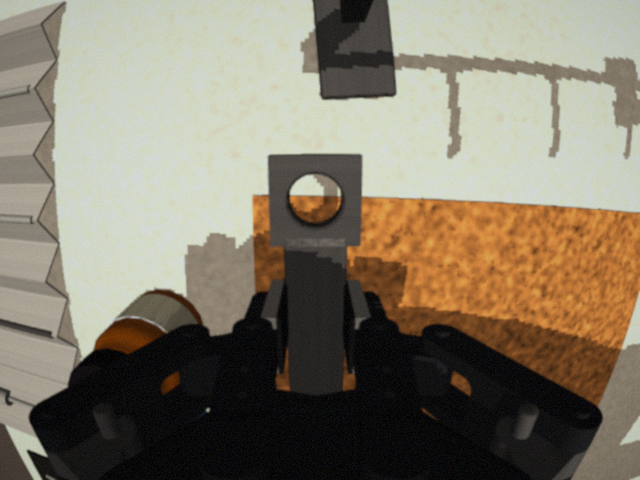

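move_arm([
  [10, [0, 0, -0.5], 0],
  [10, [0, 0, -1.1], 0],
  [10, [-0.2, 0.4, -1.6], 0],
  [10, [-0.5, 1, -1.9], 0.1],
  [10, [-0.9, 1.6, -1.9], 0.2],
  [10, [-1.4, 2.2, -1.9], 0.3],
  [10, [-1.9, 2.8, -1.9], 0.4],
  [10, [-2.4, 3.4, -1.9], 0.58],
  [10, [-2.8, 3.8, -1.9], 0.58],
  [10, [-3.0, 3.89, -1.9], 0.58],
])

```text
clock: 32.3
eef_pos: [0.4749, -0.0021, 0.147]
tool_rot: [0.708, -0.706, -0.001, 0.001]
ft_force: [-0.8, 0.5, -2.7]
grip_width: 0.0219
```

```bash
python3 -c "
from h import *
go([.481,.02,.051],-90)
"
```

```text
clk 32.30 pos [ 0.4749 -0.0021  0.147 ] az -89.89 tilt 0.17 w 21.9 j [-0.    0.25 -0.21  1.11  0.   -1.58] F [-0.8  0.5 -2.7]
shift [-0.44, -0.129, 1.919] roll 0.018
```

move_arm([
  [10, [-0.2, -0.06, 0.2], 0.02],
  [10, [-0.44, -0.06, 0.6], 0.02],
  [10, [-0.44, -0.06, 1.0], 0.02],
  [10, [-0.44, -0.06, 1.4], 0.02],
  [10, [-0.44, -0.06, 1.7], 0.02],
  [10, [-0.44, -0.06, 1.9], 0.02],
  [10, [-0.44, -0.06, 1.92], 0.02],
  [10, [-0.44, -0.06, 1.92], 0.02],
  [10, [-0.44, -0.06, 1.92], 0.02],
  [10, [-0.44, -0.06, 1.92], 0.02],
])

```text
clock: 33.3
eef_pos: [0.4822, 0.0187, 0.0521]
tool_rot: [-0.706, 0.708, -0.001, 0.001]
ft_force: [-0.8, 0.1, -3.4]
grip_width: 0.0219
```

```bash
python3 -c "
from h import *
P=pose();c=camera('wrist'); save(c,'w22.png')
print(P[0],cast(c,[(316,199)],P[0][2]+.009,P))
go([.481,.1355,.051],-90)
c=camera('side'); save(c,'s22.png',(190,240,350,440),3)
"
```

```text
[0.48218446 0.01866403 0.05214052] [[ 0.48270604 -0.02532719  0.06114052]]
clk 33.35 pos [0.482  0.0187 0.0521] az -90.09 tilt 0.11 w 22.0 j [ 0.04  0.36 -0.33  0.87 -0.   -1.53] F [ 1.2  0.3 -3.2]
shift [-2.336, 0.024, 0.022] roll -0.016
```

View pics/w22.png

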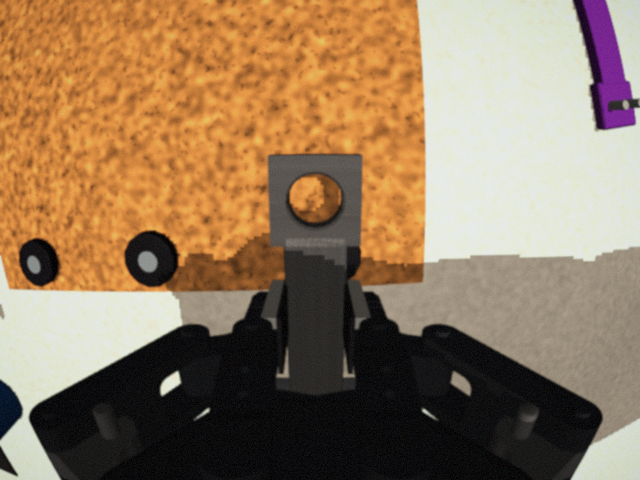

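View pics/s22.png

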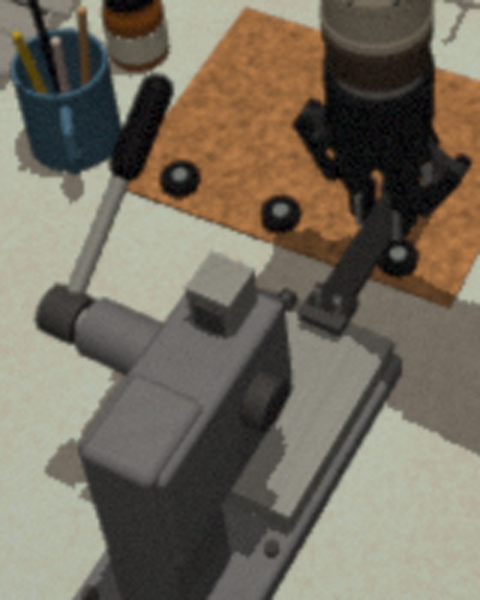

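Same picture as the first insertion. Insert in the same way.

move_arm([
  [10, [-0.3, 0.02, 0.02], 0],
  [10, [-0.6, 0.02, 0.02], 0],
  [10, [-0.9, 0.02, 0.02], 0],
  [10, [-1.2, 0.02, 0.02], 0],
  [10, [-1.5, 0.02, 0.02], 0],
  [10, [-1.75, 0.02, 0.02], 0],
  [10, [-1.95, 0.02, 0.02], 0],
  [10, [-2.15, 0.02, 0.02], 0],
  [10, [-2.33, 0.02, 0.02], 0],
  [10, [-2.33, 0.02, 0.02], 0],
])

```text
clock: 34.4
eef_pos: [0.4806, 0.1362, 0.0504]
tool_rot: [-0.707, 0.707, -0.0, 0.0]
ft_force: [-0.4, -0.7, -3.5]
grip_width: 0.0221
```

```bash
python3 -c "
from h import *
go([.481,.1355,.0465],-90)
P=pose();c=camera('wrist'); save(c,'w23.png')
"
```

```text
clk 34.40 pos [0.4806 0.1362 0.0504] az -90.01 tilt 0.03 w 22.1 j [ 0.28  0.4  -0.29  0.89  0.   -1.29] F [-0.4 -0.7 -3.5]
shift [0.015, -0.009, 0.077] roll -0.002
```

View pics/w23.png

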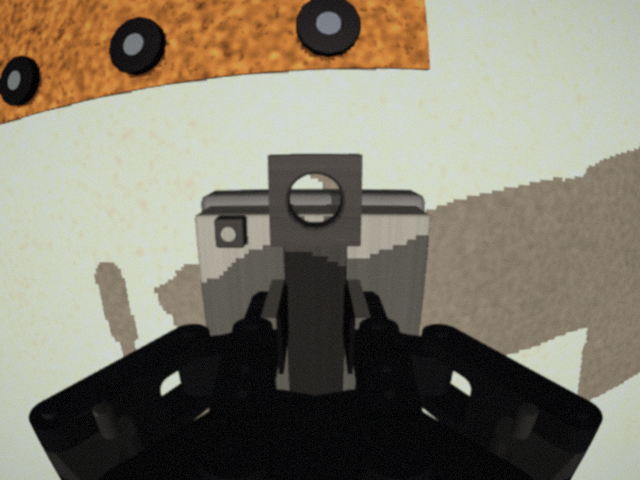

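move_arm([
  [10, [0, -0.01, 0.03], 0],
  [10, [0, -0.01, 0.06], 0],
  [10, [0, -0.01, 0.09], 0],
  [10, [0, -0.01, 0.1], 0],
  [30, [0, -0.01, 0.1], 0],
  [50, [0, -0.01, 0.1], 0],
  [60, [0, -0.01, 0.1], 0],
  [60, [0, -0.01, 0.1], 0],
  [60, [0, -0.01, -0.4], 0],
  [60, [0, -0.01, -1.1], 0],
])

```text
clock: 35.45
eef_pos: [0.479, 0.1347, 0.104]
tool_rot: [-0.707, 0.708, 0.001, -0.002]
ft_force: [0.6, 0.1, -0.5]
grip_width: 0.0601
```

```bash
python3 -c "
from h import *
go([.586,.1357,.33],-90)
P=pose();c=camera('wrist'); save(c,'w24.png')
"
```

```text
clk 35.45 pos [0.479  0.1347 0.104 ] az -90.09 tilt 0.31 w 60.1 j [ 0.27  0.33 -0.22  1.03  0.   -1.3 ] F [ 0.6  0.1 -0.5]
shift [-0.017, -2.117, -4.531] roll -0.014
```

View pics/w24.png

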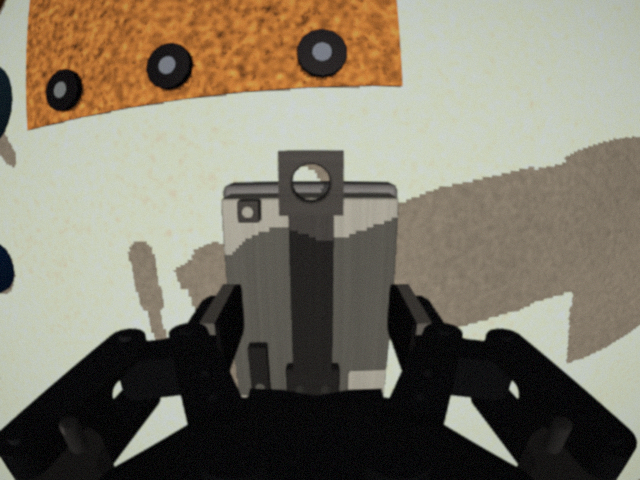

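Placed, straight and centred on the table. Now the lever again.

move_arm([
  [60, [0, 0, -0.7], 0],
  [60, [0, 0, -1.5], 0],
  [40, [0, 0, -2.4], 0],
  [20, [0, 0, -3.3], 0],
  [0, [0, 0, -4.2], 0],
  [0, [0, 0, -4.5], 0],
  [0, [0, -0.6, -4.5], 0],
  [0, [0, -1.3, -4.5], 0],
  [0, [0, -2, -4.5], 0],
  [0, [0, -2.09, -4.5], 0],
])

```text
clock: 36.5
eef_pos: [0.5883, 0.1349, 0.3276]
tool_rot: [-0.706, 0.708, 0.0, -0.001]
ft_force: [0.4, 0.4, -1.6]
grip_width: 0.0001
```

move_arm([
  [0, [0, 0, 0.6], 0],
  [0, [0, 0, 1.2], 0],
  [0, [0, 0, 1.6], 0],
  [0, [0, 0, 1.9], 0],
  [0, [0, 0, 2.2], 0],
  [0, [0, 0, 2.5], 0],
  [0, [0, 0, 2.8], 0],
  [0, [0, 0, 3.1], 0],
  [0, [0, 0, 3.4], 0],
  [0, [0, 0, 3.4], 0],
])

```text
clock: 37.5
eef_pos: [0.5858, 0.1335, 0.1606]
tool_rot: [-0.706, 0.708, -0.002, -0.0]
ft_force: [0.6, -3.7, 7.7]
grip_width: 0.0001
```

```bash
python3 -c "
from h import *
go([.586,.1365,.107],-90)
c=camera('side'); save(c,'s25.png',(150,160,390,400),2.5)
"
```

```text
clk 37.50 pos [0.5858 0.1335 0.1606] az -90.15 tilt 0.21 w 0.1 j [ 0.23  0.47  0.16  1.25 -0.   -1.34] F [ 0.6 -3.7  7.7]
shift [-0.062, -0.002, 1.073] roll -0.025
```

View pics/s25.png

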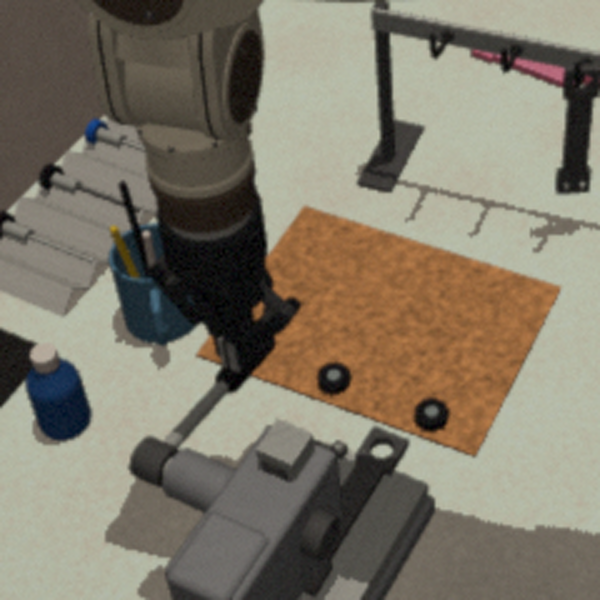

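move_arm([
  [0, [-0.04, 0, 0.15], 0],
  [0, [-0.04, 0, 0.3], 0],
  [0, [-0.04, 0, 0.45], 0],
  [0, [-0.04, 0, 0.6], 0],
  [0, [-0.04, 0, 0.7], 0],
  [0, [-0.04, 0, 0.8], 0],
  [0, [-0.04, 0, 0.9], 0],
  [0, [-0.04, 0, 0.97], 0],
  [0, [-0.04, 0, 1.04], 0],
  [0, [-0.04, 0, 1.06], 0],
])

```text
clock: 38.55
eef_pos: [0.5875, 0.1382, 0.1114]
tool_rot: [-0.707, 0.707, -0.002, 0.004]
ft_force: [-1.8, 1.0, 16.6]
grip_width: -0.0005
```

move_arm([
  [0, [0, 0, 0.03], 0],
  [0, [0, 0, 0.06], 0],
  [0, [0, 0, 0.09], 0],
  [0, [0, 0, 0.12], 0],
  [0, [0, 0, 0.14], 0],
  [0, [0, 0, 0.14], 0],
  [0, [0, 0, 0.14], 0],
  [0, [0, 0, 0.14], 0],
  [0, [0, 0, 0.14], 0],
  [0, [0, 0, 0.14], 0],
])

```text
clock: 39.55
eef_pos: [0.5879, 0.1384, 0.1106]
tool_rot: [-0.707, 0.707, -0.003, 0.006]
ft_force: [-11.9, -2.5, 39.7]
grip_width: -0.0
```

At the hard stop (40 N, same height as the first time). Release the lever and return.

move_arm([
  [0, [0, 0, -0.4], 0],
  [0, [0, 0, -0.9], 0],
  [0, [0, 0, -1.4], 0],
  [0, [0, 0, -1.9], 0],
  [0, [0, 0, -2.5], 0],
  [0, [0, 0, -3.1], 0],
  [0, [0, 0, -3.7], 0],
  [0, [0, 0, -4.4], 0],
  [30, [0, 0.7, -4.4], 0],
  [60, [0, 1.4, -4.4], 0],
])

```text
clock: 40.55
eef_pos: [0.5158, 0.1375, 0.3214]
tool_rot: [-0.706, 0.708, -0.001, 0.002]
ft_force: [-0.8, -0.4, -0.6]
grip_width: 0.0279
```

```bash
python3 -c "
from h import *
go([.479,.1355,.11],-90)
c=camera('side'); save(c,'s26.png',(150,160,390,400),2.5)
"
```

```text
clk 40.55 pos [0.5158 0.1375 0.3214] az -90.11 tilt 0.20 w 27.9 j [ 0.26  0.29  0.3   1.58  0.   -1.31] F [-0.8 -0.4 -0.6]
shift [0.046, 0.749, 4.226] roll -0.019
```

View pics/s26.png

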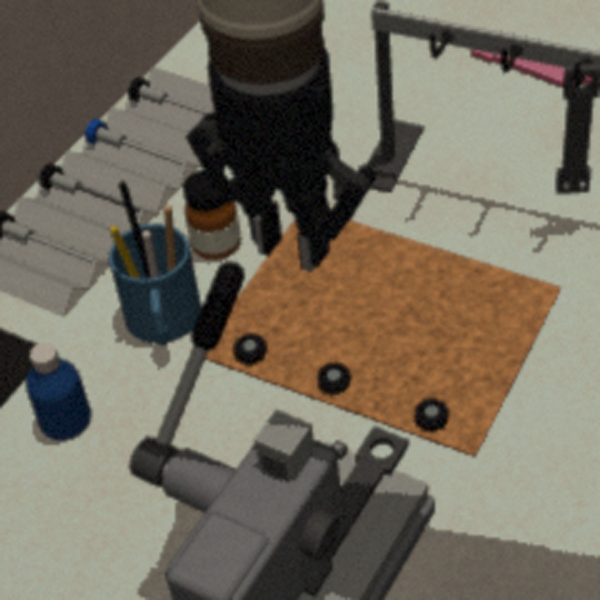

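move_arm([
  [60, [0.05, 0.69, 0], 0],
  [60, [0.05, 0.69, 0.5], 0],
  [60, [0.05, 0.69, 1.2], 0],
  [60, [0.05, 0.69, 2.0], 0],
  [60, [0.05, 0.69, 2.8], 0],
  [60, [0.05, 0.69, 3.6], 0],
  [60, [0.05, 0.69, 4.22], 0],
  [60, [0.05, 0.69, 4.22], 0],
  [60, [0.05, 0.69, 4.22], 0],
  [60, [0.05, 0.69, 4.22], 0],
])

```text
clock: 41.6
eef_pos: [0.4824, 0.1352, 0.1115]
tool_rot: [-0.707, 0.708, -0.001, 0.002]
ft_force: [0.4, -0.6, 0.6]
grip_width: 0.0602
```

```bash
python3 -c "
from h import *
go([.4805,.136,.0475],-90)
P=pose();c=camera('wrist'); save(c,'w27.png')
"
```

```text
clk 41.60 pos [0.4824 0.1352 0.1115] az -90.08 tilt 0.23 w 60.2 j [ 0.27  0.33 -0.21  1.03  0.   -1.3 ] F [ 0.4 -0.6  0.6]
shift [-0.015, 0.043, 1.28] roll -0.014
```

View pics/w27.png

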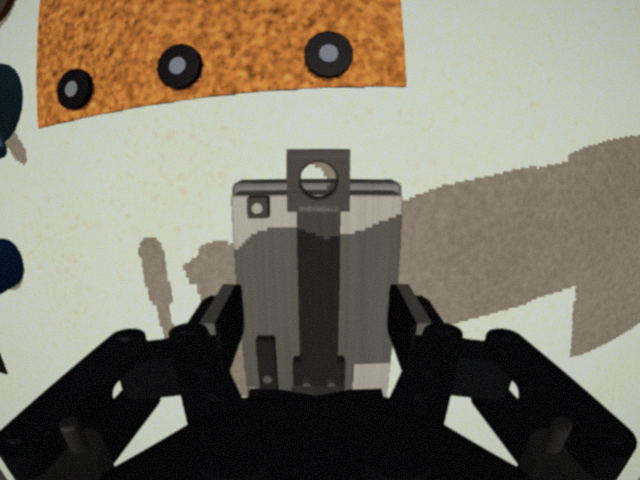

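move_arm([
  [60, [-0.01, 0.02, 0.5], 0],
  [60, [-0.01, 0.02, 1.0], 0],
  [60, [-0.01, 0.02, 1.25], 0],
  [60, [-0.01, 0.02, 1.28], 0],
  [40, [-0.01, 0.02, 1.28], 0],
  [20, [-0.01, 0.02, 1.28], 0],
  [10, [-0.01, 0.02, 1.28], 0],
  [10, [-0.01, 0.02, 1.28], 0],
  [10, [-0.01, 0.02, 1.28], 0],
  [10, [-0.01, 0.02, 1.28], 0],
])

```text
clock: 42.65
eef_pos: [0.4812, 0.1356, 0.0471]
tool_rot: [-0.707, 0.708, -0.001, 0.001]
ft_force: [-0.6, -0.6, 5.9]
grip_width: 0.0219
```

move_arm([
  [10, [0, 0, 0], 0],
  [10, [0, 0, 0], 0],
  [10, [0, 0, -0.06], 0],
  [10, [0.1, 0, -0.1], 0],
  [10, [0.4, 0, -0.1], 0],
  [10, [0.8, 0, -0.1], 0],
  [10, [1.2, 0, -0.1], 0],
  [10, [1.6, 0, -0.1], 0],
  [10, [2, 0, -0.1], 0],
  [10, [2.1, 0, -0.1], 0],
])

```text
clock: 43.65
eef_pos: [0.4789, 0.0274, 0.0499]
tool_rot: [-0.705, 0.709, 0.0, -0.001]
ft_force: [-0.1, -0.4, -4.3]
grip_width: 0.0222
```

```bash
python3 -c "
from h import *
# far hook tip approx (.588,-.234); approach 50 mm short
d=np.array([-.139,.990]); t=np.array([.588,-.234]); a=t+.0443*d+.05*d; print(a)
go([a[0],a[1],.27],-82)
P=pose();c=camera('wrist'); save(c,'w28.png')
c=camera('side'); save(c,'s28.png',(190,240,350,440),3)
"
```

```text
[ 0.5748923 -0.140643 ]
clk 43.65 pos [0.4789 0.0274 0.0499] az -90.28 tilt 0.11 w 22.2 j [ 0.06  0.37 -0.34  0.87 -0.   -1.51] F [-0.1 -0.4 -4.3]
shift [3.356, -1.931, -4.401] roll -1.381
```

View pics/s28.png

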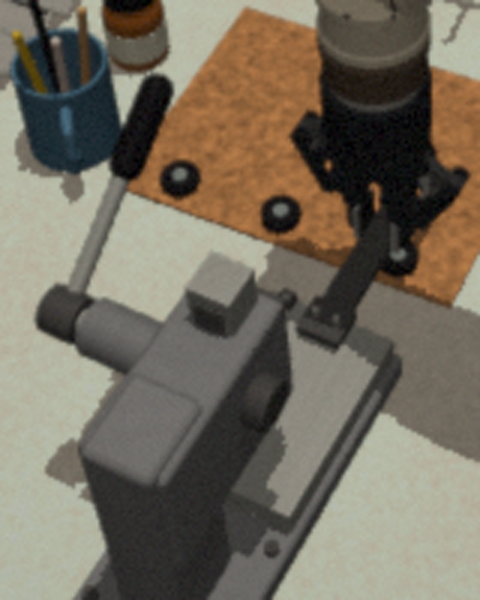

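View pics/w28.png

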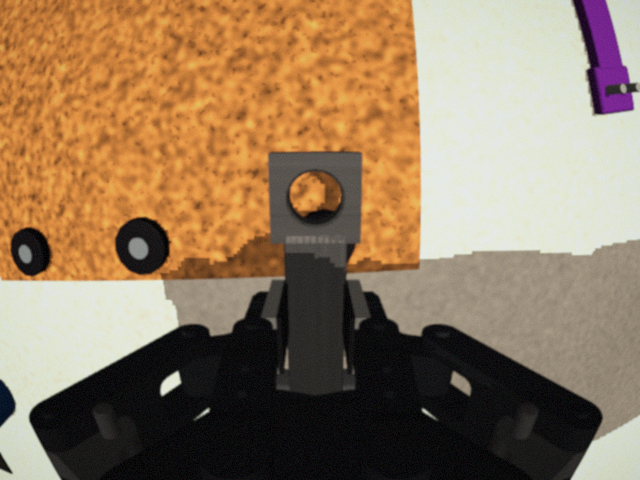

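move_arm([
  [10, [0.1, 0, -0.5], 0],
  [10, [0.3, 0, -1.1], 0],
  [10, [0.7, 0, -1.8], 0],
  [10, [1.2, -0.2, -2.5], 0],
  [10, [1.7, -0.5, -3.2], -0.3],
  [10, [2.2, -0.8, -3.8], -0.6],
  [10, [2.6, -1.2, -4.2], -0.9],
  [10, [3.0, -1.6, -4.4], -1.2],
  [10, [3.3, -1.9, -4.4], -1.38],
  [10, [3.35, -1.93, -4.4], -1.38],
])

```text
clock: 44.75
eef_pos: [0.5775, -0.1385, 0.2695]
tool_rot: [0.756, -0.655, 0.0, -0.0]
ft_force: [-1.4, -0.1, -3.7]
grip_width: 0.0219
```

```bash
python3 -c "
from h import *
go([.582,-.19,.255],-82)
P=pose();c=camera('wrist'); save(c,'w29.png')
import pickle; pickle.dump((c,P),open('w29.pkl','wb'))
"
```

```text
clk 44.75 pos [ 0.5775 -0.1385  0.2695] az -81.85 tilt 0.03 w 21.9 j [-0.24  0.42  0.36  1.51 -0.   -1.95] F [-1.4 -0.1 -3.7]
shift [1.032, 0.057, 0.291] roll 0.024
```

View pics/w29.png

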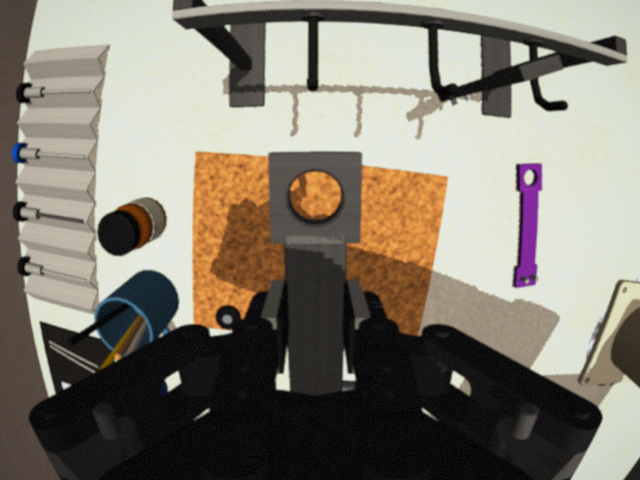

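```bash
python3 -c "
from h import *
import pickle; c,P=pickle.load(open('w29.pkl','rb'))
t=cast(c,[(313,80)],.235,P); e=cast(c,[(316,195.5)],P[0][2]+.009,P)
print(t,e,P[1].inv().apply(t[0]-e[0])/.05)
"
```

```text
[[ 0.59274277 -0.23123938  0.235     ]] [[ 0.5846141  -0.18334657  0.27854543]] [ 0.97099137 -0.02488082  0.87118131]
```

move_arm([
  [10, [0.2, 0, 0], 0],
  [10, [0.4, -0.02, 0], 0],
  [10, [0.7, -0.02, 0], 0],
  [10, [0.9, -0.02, 0], 0],
  [10, [1.0, -0.02, 0], 0],
  [10, [1.0, -0.02, 0], 0],
  [10, [1.0, -0.02, 0.1], 0],
  [10, [1.0, -0.02, 0.2], 0],
  [10, [1.0, -0.02, 0.28], 0],
  [10, [1.0, -0.02, 0.28], 0],
])

```text
clock: 45.8
eef_pos: [0.5836, -0.1862, 0.2552]
tool_rot: [0.756, -0.655, -0.001, 0.0]
ft_force: [0.6, 0.2, -4.2]
grip_width: 0.0223
```

```bash
python3 -c "
from h import *
go([.582,-.19,.255],-82)
P=pose();c=camera('wrist'); save(c,'w30.png',(120,0,520,280),2)
import pickle; pickle.dump((c,P),open('w30.pkl','wb'))
"
```

```text
clk 45.80 pos [ 0.5836 -0.1862  0.2552] az -81.77 tilt 0.12 w 22.3 j [-0.31  0.47  0.39  1.5   0.   -2.02] F [ 0.6  0.2 -4.2]
shift [0.07, 0.042, 0.003] roll 0.038
```

View pics/w30.png

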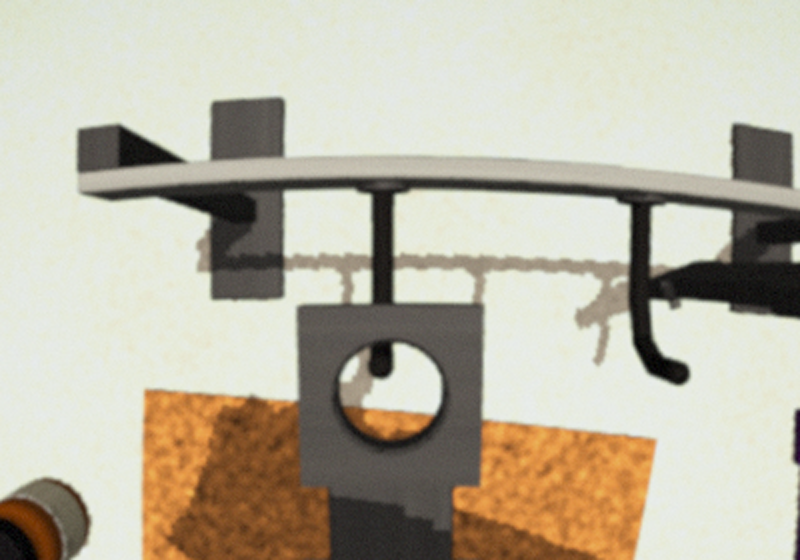

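```bash
python3 -c "
from h import *
import pickle; c,P=pickle.load(open('w30.pkl','rb'))
t=cast(c,[(310.5,182)],.235,P); e=cast(c,[(315,195.7)],P[0][2]+.009,P)
print(t,e,P[1].inv().apply(t[0]-e[0])/.05)
"
```

```text
[[ 0.59323252 -0.23229709  0.235     ]] [[ 0.59110611 -0.23093436  0.26416241]] [ 0.03363372 -0.03927576  0.58314335]
```

move_arm([
  [10, [0.03, -0.04, 0], 0],
  [10, [0.04, -0.04, 0], 0],
  [10, [0.04, -0.04, 0.1], 0],
  [10, [0.04, -0.04, 0.2], 0],
  [10, [0.04, -0.04, 0.3], 0],
  [10, [0.04, -0.04, 0.4], 0],
  [10, [0.04, -0.04, 0.5], 0],
  [10, [0.04, -0.04, 0.6], 0],
  [10, [0.04, -0.04, 0.68], 0],
  [10, [0.04, -0.04, 0.68], 0],
])

```text
clock: 46.85
eef_pos: [0.5859, -0.1884, 0.2214]
tool_rot: [0.756, -0.655, -0.001, 0.0]
ft_force: [-0.8, 0.2, -2.9]
grip_width: 0.022
```

```bash
python3 -c "
from h import *
go([.582,-.19,.21],-82)
P=pose();c=camera('wrist'); save(c,'w31.png',(120,0,520,280),2)
c=camera('side');save(c,'s31.png',(270,100,450,260),4)
"
```

```text
clk 46.85 pos [ 0.5859 -0.1884  0.2214] az -81.81 tilt 0.09 w 22.0 j [-0.31  0.48  0.33  1.42 -0.   -2.02] F [-0.8  0.2 -2.9]
shift [0.022, 0.082, 0.228] roll 0.032
```

View pics/w31.png

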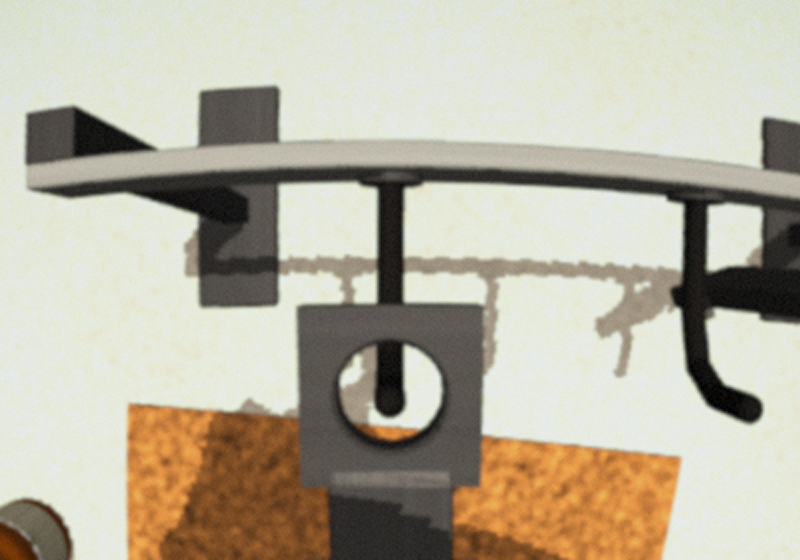

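View pics/s31.png

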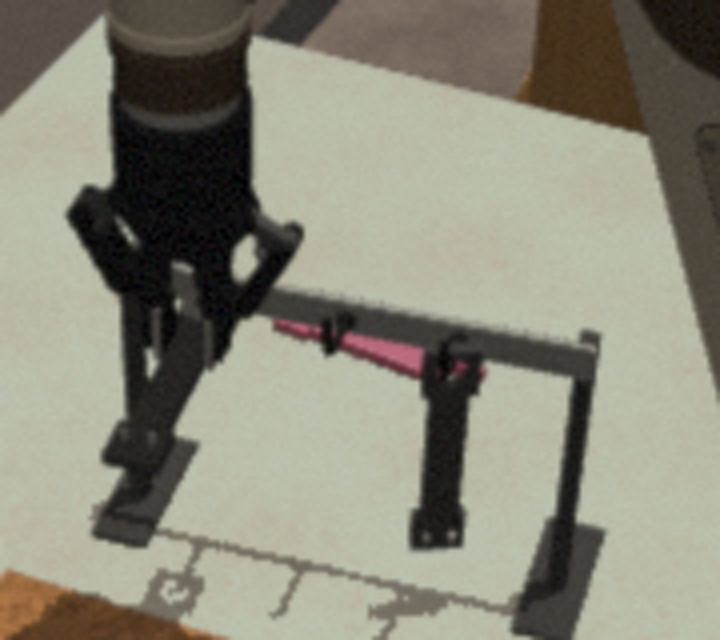

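move_arm([
  [10, [0, 0, 0.1], 0],
  [10, [0, 0, 0.2], 0],
  [10, [0, 0, 0.23], 0],
  [10, [0, 0, 0.23], 0],
  [22, [0, 0, 0.23], 0],
  [26, [0, 0, 0.23], 0],
  [30, [0, 0, 0.23], 0],
  [40, [0, 0, 0.23], 0],
  [50, [0, 0, 0.23], 0],
  [50, [0, 0, 0.23], 0],
])

```text
clock: 47.95
eef_pos: [0.5865, -0.1885, 0.2111]
tool_rot: [0.756, -0.655, 0.0, -0.0]
ft_force: [0.3, 0.4, -0.3]
grip_width: 0.0502
```

move_arm([
  [50, [0, 0, 0], 0],
  [50, [0, 0, -0.4], 0],
  [50, [0, 0, -0.9], 0],
  [50, [0, 0, -1.5], 0],
  [50, [-0.3, 0, -2], 0],
  [50, [-0.8, 0, -2.4], 0],
  [50, [-1.3, 0, -2.6], 0],
  [50, [-1.8, 0, -2.6], 0],
  [50, [-2, 0, -2.6], 0],
  [50, [-2, 0, -2.6], 0],
])

```text
clock: 48.95
eef_pos: [0.572, -0.0885, 0.3409]
tool_rot: [0.757, -0.654, 0.0, 0.0]
ft_force: [0.1, -0.4, -0.1]
grip_width: 0.05
```

```bash
python3 -c "
from h import *
c=camera('wrist'); save(c,'w32.png')
c=camera('side');save(c,'s32.png',(200,100,450,340),2.5)
"
```

```text
(no output)
```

View pics/w32.png

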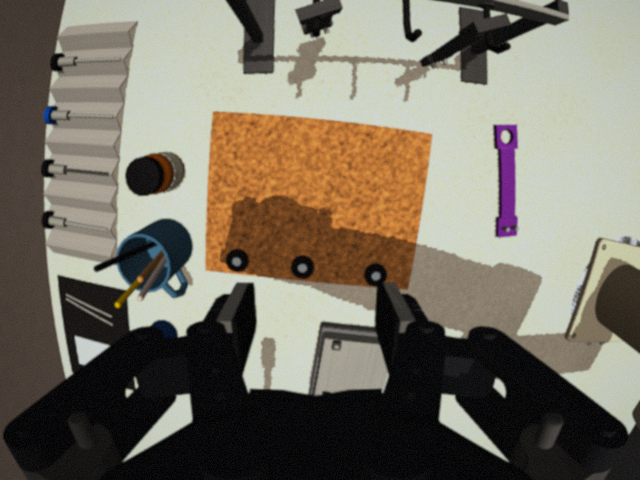

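View pics/s32.png

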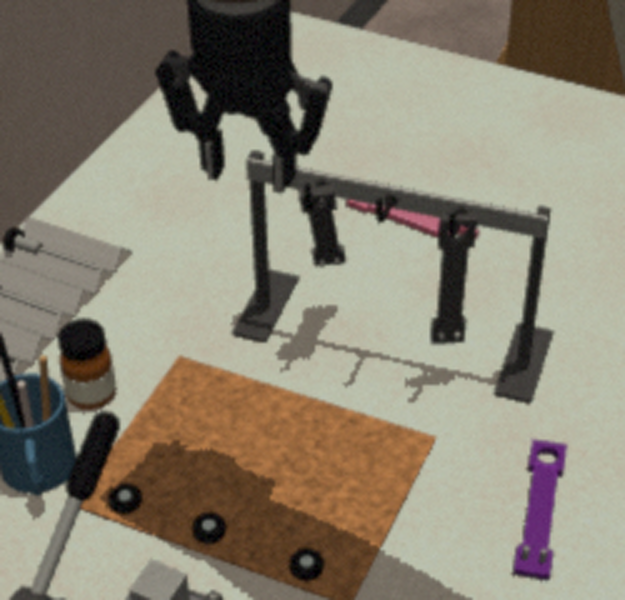

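move_arm([
  [50, [0, 0, 0], 0],
  [50, [-0.5, 0, 0], 0],
  [50, [-1, 0, 0], 0],
  [50, [-1, 0, 0], 0],
  [50, [-1, 0, 0], 0],
  [50, [-1, 0, 0], 0],
  [50, [-1, 0, 0], 0],
  [50, [-1, 0, 0], 0],
  [50, [-1, 0, 0], 0],
  [50, [-1, 0, 0], 0],
])

```text
clock: 50.05
eef_pos: [0.565, -0.0403, 0.3408]
tool_rot: [0.756, -0.655, 0.0, 0.0]
ft_force: [-0.5, -1.0, -0.4]
grip_width: 0.0502
```

move_arm([
  [50, [0, 0, 0], 0],
  [50, [0, 0, 0], 0],
  [50, [0, 0, 0], 0],
  [50, [0, 0, 0], 0],
  [50, [0, 0, 0], 0],
  [50, [0, 0, 0], 0],
  [50, [0, 0, 0], 0],
  [50, [0, 0, 0], 0],
  [50, [0, 0, 0], 0],
  [50, [0, 0, 0], 0],
])

```text
clock: 51.05
eef_pos: [0.565, -0.04, 0.3408]
tool_rot: [0.756, -0.655, -0.0, 0.0]
ft_force: [-0.4, 0.3, 0.1]
grip_width: 0.0497
```

move_arm([
  [50, [0, 0, 0], 0],
  [50, [0, 0, 0], 0],
  [50, [0, 0, 0], 0],
  [50, [0, 0, 0], 0],
  [50, [0, 0, 0], 0],
  [50, [0, 0, 0], 0],
  [50, [0, 0, 0], 0],
  [50, [0, 0, 0], 0],
  [50, [0, 0, 0], 0],
  [50, [0, 0, 0], 0],
])

```text
clock: 52.05
eef_pos: [0.565, -0.04, 0.3408]
tool_rot: [0.756, -0.655, 0.0, -0.0]
ft_force: [-1.2, 0.2, 0.4]
grip_width: 0.0504
```

move_arm([
  [50, [0, 0, 0], 0],
  [50, [0, 0, 0], 0],
  [50, [0, 0, 0], 0],
  [50, [0, 0, 0], 0],
  [50, [0, 0, 0], 0],
  [50, [0, 0, 0], 0],
  [50, [0, 0, 0], 0],
  [50, [0, 0, 0], 0],
  [50, [0, 0, 0], 0],
  [50, [0, 0, 0], 0],
])

```text
clock: 53.05
eef_pos: [0.565, -0.04, 0.3408]
tool_rot: [0.756, -0.655, -0.0, 0.0]
ft_force: [0.4, 0.8, -0.5]
grip_width: 0.0502
```

```bash
python3 -c "
from h import *
c=camera('side');save(c,'s33.png',(290,130,430,260),5)
a=c['color'].astype(int)
for i in range(3): b=camera('side')['color'].astype(int); print(np.abs(b-a)[150:260,290:430].max(-1).__gt__(45).sum())
c=camera('top');save(c,'t33.png',(230,120,410,320),3)
"
```

```text
203
362
504
```

View pics/s33.png

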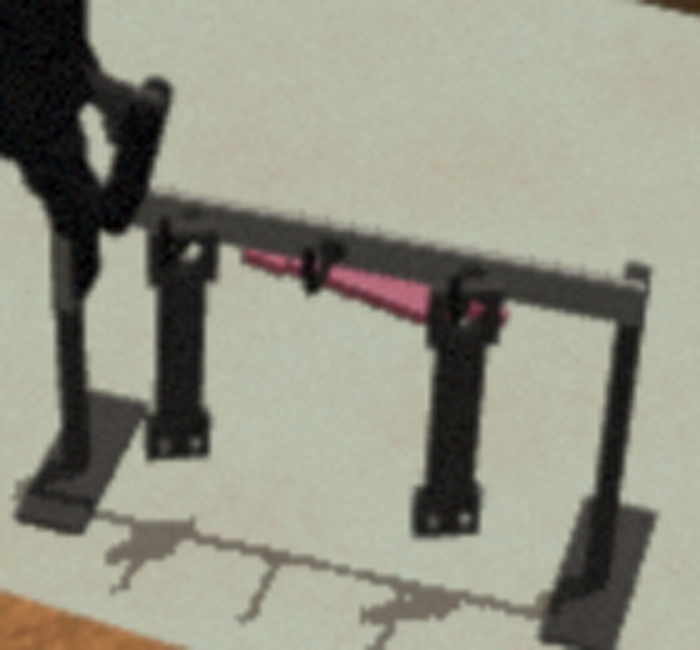

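View pics/t33.png

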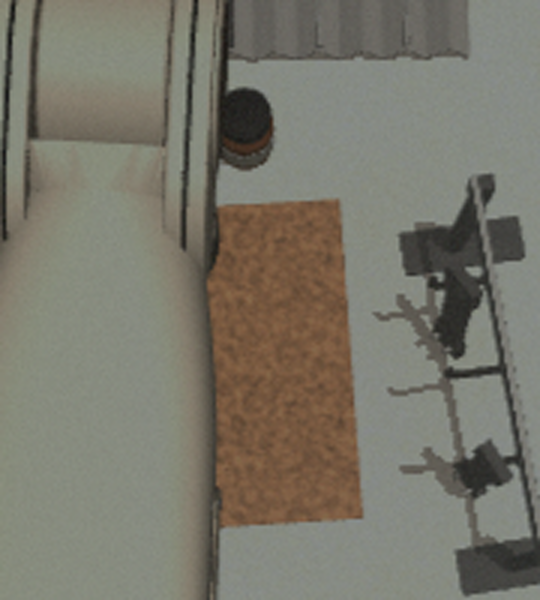

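move_arm([
  [50, [0, 0, 0], 0],
  [50, [0, 0, 0], 0],
  [50, [0, 0, 0], 0],
  [50, [0, 0, 0], 0],
  [50, [0, 0, 0], 0],
  [50, [0, 0, 0], 0],
  [50, [0, 0, 0], 0],
  [50, [0, 0, 0], 0],
  [50, [0, 0, 0], 0],
  [50, [0, 0, 0], 0],
])

```text
clock: 54.3
eef_pos: [0.565, -0.04, 0.3408]
tool_rot: [0.756, -0.655, -0.0, 0.0]
ft_force: [-0.5, -0.8, -0.3]
grip_width: 0.0499
```

move_arm([
  [50, [0, 0, 0], 0],
  [50, [0, 0, 0], 0],
  [50, [0, 0, 0], 0],
  [50, [0, 0, 0], 0],
  [50, [0, 0, 0], 0],
  [50, [0, 0, 0], 0],
  [50, [0, 0, 0], 0],
  [50, [0, 0, 0], 0],
  [50, [0, 0, 0], 0],
  [50, [0, 0, 0], 0],
])

```text
clock: 55.3
eef_pos: [0.565, -0.04, 0.3408]
tool_rot: [0.756, -0.655, 0.0, -0.0]
ft_force: [0.4, 0.2, -0.2]
grip_width: 0.0498
```

move_arm([
  [50, [0, 0, 0], 0],
  [50, [0, 0, 0], 0],
  [50, [0, 0, 0], 0],
  [50, [0, 0, 0], 0],
  [50, [0, 0, 0], 0],
  [50, [0, 0, 0], 0],
  [50, [0, 0, 0], 0],
  [50, [0, 0, 0], 0],
  [50, [0, 0, 0], 0],
  [50, [0, 0, 0], 0],
])

```text
clock: 56.3
eef_pos: [0.565, -0.04, 0.3408]
tool_rot: [0.756, -0.655, -0.0, 0.0]
ft_force: [-0.3, 0.1, -0.6]
grip_width: 0.0503
```

move_arm([
  [50, [0, 0, 0], 0],
  [50, [0, 0, 0], 0],
  [50, [0, 0, 0], 0],
  [50, [0, 0, 0], 0],
  [50, [0, 0, 0], 0],
  [50, [0, 0, 0], 0],
  [50, [0, 0, 0], 0],
  [50, [0, 0, 0], 0],
  [50, [0, 0, 0], 0],
  [50, [0, 0, 0], 0],
])

```text
clock: 57.3
eef_pos: [0.565, -0.04, 0.3408]
tool_rot: [0.756, -0.655, -0.0, -0.0]
ft_force: [0.3, 0.6, -0.3]
grip_width: 0.0497
```

```bash
python3 -c "
from h import *
a=camera('side')['color'].astype(int)
for i in range(6):
  c=camera('side'); b=c['color'].astype(int); d=np.abs(b-a)[150:260,290:430].max(-1)>45; print(d[:,:55].sum(),d[:,70:].sum())
f=[cv2.imread('pics/'+n) for n in ('s5.png','s14.png','s22.png','s28.png')]
f=[cv2.resize(x[230:380,270:400],None,fx=1.5,fy=1.5) for x in f]; cv2.imwrite('pics/pins.png',np.hstack(f))
"
```

```text
0 0
0 0
1 0
3 0
3 0
4 0
```

View pics/pins.png

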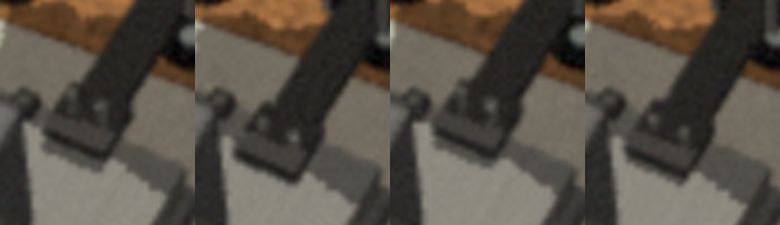

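move_arm([
  [50, [0, 0, 0], 0],
  [50, [0, 0, 0], 0],
  [50, [0, 0, 0], 0],
  [50, [0, 0, 0], 0],
  [50, [0, 0, 0], 0],
  [50, [0, 0, 0], 0],
  [50, [0, 0, 0], 0],
  [50, [0, 0, 0], 0],
  [50, [0, 0, 0], 0],
  [50, [0, 0, 0], 0],
])

```text
clock: 58.65
eef_pos: [0.565, -0.04, 0.3408]
tool_rot: [0.756, -0.655, 0.0, 0.0]
ft_force: [0.9, -0.2, -0.3]
grip_width: 0.0501
```

move_arm([
  [50, [0, 0, 0], 0],
  [50, [0, 0, 0], 0],
  [50, [0, 0, 0], 0],
  [50, [0, 0, 0], 0],
  [50, [0, 0, 0], 0],
  [50, [0, 0, 0], 0],
  [50, [0, 0, 0], 0],
  [50, [0, 0, 0], 0],
  [50, [0, 0, 0], 0],
  [50, [0, 0, 0], 0],
])

```text
clock: 59.65
eef_pos: [0.565, -0.04, 0.3408]
tool_rot: [0.756, -0.655, -0.0, 0.0]
ft_force: [0.8, 0.5, 0.1]
grip_width: 0.0497
```

move_arm([
  [50, [0, 0, 0], 0],
  [50, [0, 0, 0], 0],
  [50, [0, 0, 0], 0],
  [50, [0, 0, 0], 0],
  [50, [0, 0, 0], 0],
  [50, [0, 0, 0], 0],
  [50, [0, 0, 0], 0],
  [50, [0, 0, 0], 0],
  [50, [0, 0, 0], 0],
  [50, [0, 0, 0], 0],
])

```text
clock: 60.65
eef_pos: [0.565, -0.04, 0.3408]
tool_rot: [0.756, -0.655, -0.0, 0.0]
ft_force: [-1.0, -0.1, -0.5]
grip_width: 0.0501
```

```bash
python3 -c "
from h import *
a=camera('side')['color'].astype(int)
for i in range(6):
  c=camera('side'); b=c['color'].astype(int); d=np.abs(b-a)[150:260,290:430].max(-1)>45; print(d[:,:55].sum(),d[:,70:].sum())
save(c,'s35.png',(130,100,450,400),2)
# expected hanging centre lines: eye at seat-7mm, pin end 144 below the eye, per hook
n=np.array([-.139,.990,0])
for tip in ([.4546,-.2514],[.5932,-.2323]):
  s=np.r_[tip,.2]-.023*n; print('eye px',proj(c,s-[0,0,.007])[0].round(1),'end px',proj(c,s-[0,0,.151])[0].round(1))
"
```

```text
0 0
0 0
0 0
0 0
0 0
0 0
eye px [381.4 192.7] end px [378.  236.4]
eye px [325.3 181.4] end px [325.9 224.9]
```

View pics/s35.png

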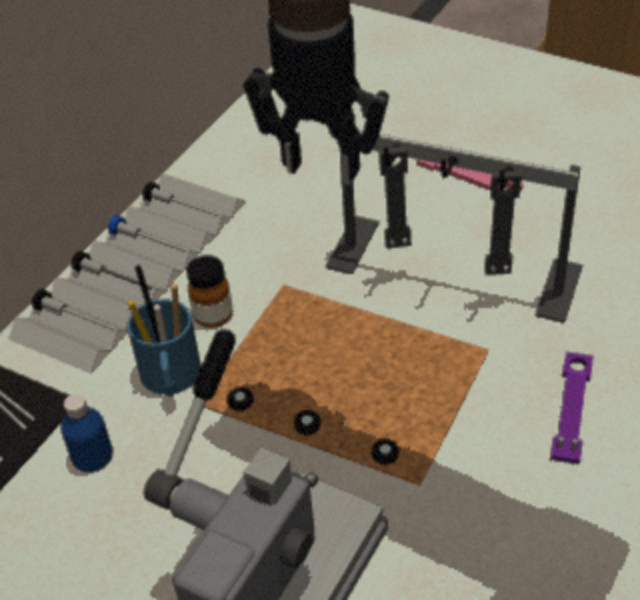

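```bash
python3 -c "
from workcell import *
print(job_done())"
```

```text
the job is handed in; nothing more can be done
None
```

Both black spanners on the mat (there were two) have had their pins pressed, and each hangs by its eye on one of the rail's two end hooks. The job was handed in at about 61 s of the 210 s. The second spanner had been knocked a few centimetres aside during the run, so I measured it again before grasping it.

**Last checks:**
- **Pins:** I pushed the lever to its end stop both times, with about 40 N at the stop. The side pictures before and after each stroke show both pins clearly shorter on both spanners. I only judged the pin depth by eye and did not measure it.
- **Hanging:** The eye and the pin end of each spanner appear within about 4 pixels of where a vertical hang at the hook's seat should put them.
- **Still:** The second spanner was still swinging about 4 s after its release. By the last pictures, some 12 s after release, neither spanner moved at all from picture to picture.
- **Rest of the scene:** The lever is back up, and the jar, mug and bottle are standing. The purple and pink look-alikes were left alone, and the robot was clear of everything.

The camera readings of the press position disagreed by 1–3 mm, which was within the roughly 4 mm allowed for getting both pins under the ram. No check failed.

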